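# Leak-test a batch of valve bodies

### The job

Stand every white valve body upright in a pocket of the leak-test fixture, strike the red lock pin fully down with the mallet, then press the green start button all the way and let it spring back. Then strike the yellow release pin fully down with the mallet and unload every valve body upright into the green tray. Leave the mallet standing on its orange pad; do not push the pins with the gripper, hit a valve with the mallet, or disturb the bin, the label roll and the can.

Things in the scene. Friction and masses are not known exactly. Their poses are not given: they have to be found in the camera images.
- fixture: Leak-test fixture, fixed, turned a little: aluminium plate 100 (x) x 360 (y) x 10 mm with a row of four open pockets (blue walls) along its y axis and a round steel lock post (diameter 40, top 70 mm above the table) near each end. Origin: centre of the plate's underside, on the table.
- pocket0 (a point): Pocket 1 of 4 counted from the fixture's +y end: centre of its floor, 10 mm above the table. Inside 56 mm (fixture x) x 54 mm (fixture y), walls 6 mm thick and 12 mm high; pockets are 60 mm apart.
- pocket1 (a point): Pocket 2 of 4 counted from the fixture's +y end: centre of its floor, 10 mm above the table. Inside 56 mm (fixture x) x 54 mm (fixture y), walls 6 mm thick and 12 mm high; pockets are 60 mm apart.
- pocket2 (a point): Pocket 3 of 4 counted from the fixture's +y end: centre of its floor, 10 mm above the table. Inside 56 mm (fixture x) x 54 mm (fixture y), walls 6 mm thick and 12 mm high; pockets are 60 mm apart.
- pocket3 (a point): Pocket 4 of 4 counted from the fixture's +y end: centre of its floor, 10 mm above the table. Inside 56 mm (fixture x) x 54 mm (fixture y), walls 6 mm thick and 12 mm high; pockets are 60 mm apart.
- pin_lock (a joint): Travel of the red-capped lock pin, in the post at the fixture's +y end (150 mm from its origin along y): 0 = up, 0.014 m = fully down. About 7 N moves it and it stays where it was driven. A rocker links it to the release pin: as one goes down the other comes up by the same amount.
- pin_release (a joint): Travel of the yellow-capped release pin, in the post at the -y end: 0 = up, 0.014 m = fully down (so at the start).
- cap_lock (a point): Red flat round cap on the lock pin, diameter 30 mm, 8 mm thick, moving with the pin. This point: centre of its top face, 94 mm above the table with the pin up and 80 mm with it fully down.
- cap_release (a point): Yellow cap on the release pin, of the same size and heights.
- tray: Green outgoing tray, fixed, between the fixture and the robot: 70 (x) x 270 (y) x 14 mm outside, walls and floor 4 mm thick, open on top, for a single row of valve bodies along its y axis. Origin: centre of its underside.
- mallet: Mallet standing upright on one striking face: black head 46 x 46 mm, 70 mm tall, white faces below and above; wooden handle (section 24 x 24 mm) along the mallet's own -x, from 23 to 172 mm off the head's axis, its centre line 35 mm above the lower face. Origin: centre of the lower face; z up. 0.45 kg, centre of mass some 8 mm from the head's axis towards the handle.
- pad: Orange parking pad of the mallet, 120 x 120 x 4 mm, fixed. Origin: centre of its underside, on the table; the mallet's lower face stands 4 mm higher.
- console: Grey test console, fixed, 110 x 110 x 45 mm, with the green start button in the middle of its top. Origin: centre of its underside.
- start (a joint): Travel of the green start button (cap diameter 34 mm): 0 = released, 0.006 m = fully down (5 N), springs back.
- start_top (a point): Centre of the top of the green start button; press straight down here.
- valve0: White valve body standing upright: box 46 (its x) x 40 (its y) x 50 mm, black port discs on its y faces, a brass nozzle 18 mm tall (diameter 18, black collar 28) on top; 68 mm in all. Origin: centre of its underside. About 150 g. Two to four of the four valve bodies are present.
- valve1: White valve body standing upright: box 46 (its x) x 40 (its y) x 50 mm, black port discs on its y faces, a brass nozzle 18 mm tall (diameter 18, black collar 28) on top; 68 mm in all. Origin: centre of its underside. About 150 g. Two to four of the four valve bodies are present.
- valve2: White valve body standing upright: box 46 (its x) x 40 (its y) x 50 mm, black port discs on its y faces, a brass nozzle 18 mm tall (diameter 18, black collar 28) on top; 68 mm in all. Origin: centre of its underside. About 150 g. Two to four of the four valve bodies are present.
- valve3: White valve body standing upright: box 46 (its x) x 40 (its y) x 50 mm, black port discs on its y faces, a brass nozzle 18 mm tall (diameter 18, black collar 28) on top; 68 mm in all. Origin: centre of its underside. About 150 g. Two to four of the four valve bodies are present.
- blue_bin: Bystander: open blue bin 140 x 100 x 60 mm. Origin: centre of its underside.
- label_roll: Bystander: paper label roll, diameter 90 mm, 50 mm high. Origin: centre of its underside.
- oil_can: Bystander: blue can, diameter 60 mm, 110 mm tall. Origin: centre of its underside.

How it is judged:
By the outcome, as a careful person would: the job done as asked, in the order asked, and still so for the second after the job is handed in, with the robot touching nothing.
Of valve0, valve1, valve2, valve3 only 2 to 4 are there at a start; the rules pass over those that are not, and their reading is None.
At some moment in a run one of valve0, valve1, valve2, valve3 may be knocked a few centimetres aside while the robot is not near it.
It also fails if it takes over 210 s, if anything falls off the work surface, if the arm or the gripper's body presses on something with over 40 N, if the wrist force passes 120 N, or if a joint passes its speed limit or range.

### The arm

A 7-joint arm with a two-finger parallel gripper is mounted at the origin on the work surface. World frame = base frame: x ahead of the robot, y to its left, z up, the work surface at z = 0. Lengths are in m, angles in rad, forces in N, time in s.
With the tool pointing down it reaches from about 0.35 to 0.9 m from the base axis. Payload 8.1 kg.
Tool frame: the origin (TCP) lies at the very end of the fingers, on their centre line; the grasp point (between the pads) lies 19 mm behind it (arm.grip_depth is the distance from the TCP to the grasp point, in m); x points along the fingers, z is the direction in which the jaws open and shut, and the axes are right-handed (so a half turn about x gives the same grasp; the last joint's range is limited). The gripper opens to 92 mm and grips with 3 to 60 N. Pads are 19 mm wide; open, the fingers measure 130 mm over their backs; the gripper's body (75 mm by 190 mm) begins 47 mm behind the grasp point.
Start: joints at [-1.363, 0.434, 0.025, 1.573, -0.012, 1.134, -0.075], TCP at [0.191, 0.595, 0.227] pointing down, gripper open.
Joint ranges: [-2.62, 2.62], [-0.44, 2.09], [-1.27, 1.32], [0.08, 2.57], [-1.32, 4.46], [0.12, 2], [-2.74, 2.74]. Speed limits (rad/s): [2.22, 2.22, 3.01, 3.01, 3.14, 3.14, 3.14].

### API

Orientations are given as a rotation vector (axis times angle).
In Python, from cell import status, cams, arm gives the robot as it stands. The module is installed in compiled form; this text tells all that it offers.
- The arm moves only by the tool step_arm, never from a script. Its argument "rows" is a list of rows, each a list of 7 numbers: the gripper command: -1 is fully open, 1 is shut, values between are in proportion, then the shift along the tool's x, y, z as a fraction of full scale, then the turn, a rotation vector about the tool's x, y, z as a fraction of full scale. In form: [[grip, x, y, z, rx, ry, rz], ...]. A call has 1 to 12 rows; each row is the pose to reach, as a shift and turn from the pose commanded when the call began, along the tool's axes at that moment; what a row does not reach only later rows make up. Full scale, the value 1, is 80 cm for a shift and 60 degrees for a turn. A row lasts 1/12 s, in which the tool goes at most 41.7 mm and 7.16 degrees, less where a joint would pass 70% of its speed; a pose out of reach is approached as far as the arm can. A call with a number of a shift or a turn outside -1 to 1 is refused whole. A call with a gripper value outside its range is refused whole. The fingers move at their own pace and stop on an object; "newtons" is the grip in N (left out, the last holds). Time passes only in rows, so rows that repeat a pose let the fingers close. It gives the time, the measured TCP pose, the force and the opening at its end, in the units of the state.
- status.observe(): the state, without advancing time (a new reading comes with each control period).
- cams.get_image(name): name is "side" or "top" or "wrist"; returns a dict with "pixels" (400x640x3 uint8, red, green, blue), "range_z" (400x640 float32, m along the optical axis (not along the pixel's ray), 0 where there is no reading), "camera_matrix" (3x3 intrinsics, pixels), "distortion" ([k1, k2, p1, p2, k3] as OpenCV has them; the pictures are not rectified), "eye" and "attitude" of the camera in the world; the wrist camera has in their place "tool_from_camera" (4x4, takes a point from camera to tool coordinates, whose origin is the TCP and whose axes are the tool frame's). Camera axes: x right, y down, z forward; pixel columns grow to the right and rows downward; lengths in m; the calibration is good to about 2 mm. A picture is of the moment at which its call begins: read the wrist's pose just before it.
- arm.sign_off(): hands the job in, once; it reports no verdict.
The state is a dict: "clock": time; "joints": joint angles; "dq": joint speeds; "joint_efforts": joint torques, N m; "position": TCP position; "ee_rot": TCP orientation; "force": force on the tool from outside, world axes, zero at the start; "ft_torque": the same for the moment, N m; "width": opening from 0.0 (shut) to 1.0 (fully open).
Only numpy, scipy, OpenCV 4.12 (cv2) and the standard library are available. Lean on these libraries where they do the work, as an engineer would, in place of code of your own. Each camera call takes 0.05 s, during which the arm holds its last target.

## Working session

There is one attempt and no reset: what is moved stays moved. The work goes in short steps, Python scripts to look and compute and a tool call to move; the robot and the scene stay as the last step left them, time stands still between calls to the robot, and variables do not carry over. Pictures are saved under pics/ and viewed, and the job is handed in when it is done.

Besides the shell and the picture viewer there is one more tool, called after "Call:" by a JSON object that holds its "fn" and its "kwargs". step_arm: Moves the arm, as the interface text tells. Its arguments: {"type":"object","properties":{"rows":{"type":"array","items":{"type":"array","items":{"type":"number"}}},"newtons":{"type":"number"}},"required":["rows"]}

```bash
mkdir -p pics
cat > h.py <<'E'
import numpy as np, cv2
from scipy.spatial.transform import Rotation as R
from cell import status, cams, arm
def snap(name,fn):
    s=status.observe(); im=cams.get_image(name)
    cv2.imwrite('pics/'+fn+'.png',im['pixels'][:,:,::-1])
    np.savez('/tmp/'+fn+'.npz',pos=s['position'],rot=s['ee_rot'],**{k:v for k,v in im.items()})
    return s,im
def T(im):
    M=np.eye(4)
    if 'tool_from_camera' in im:
        M[:3,:3]=R.from_rotvec(im['rot']).as_matrix(); M[:3,3]=im['pos']; return M@im['tool_from_camera']
    a=np.array(im['attitude']); M[:3,:3]=a if a.shape==(3,3) else R.from_rotvec(a).as_matrix(); M[:3,3]=im['eye']; return M
def cloud(fn):
    im=dict(np.load('/tmp/'+fn+'.npz')); z=im['range_z']; h,w=z.shape
    u,v=np.meshgrid(np.arange(w),np.arange(h))
    p=cv2.undistortPoints(np.stack([u,v],-1).reshape(-1,1,2).astype(float),im['camera_matrix'],im['distortion']).reshape(h,w,2)
    P=np.dstack([p*z[...,None],z]); M=T(im); P=P@M[:3,:3].T+M[:3,3]; P[z==0]=np.nan
    return P,im['pixels']
def proj(fn,X):
    im=dict(np.load('/tmp/'+fn+'.npz')); M=np.linalg.inv(T(im))
    return cv2.projectPoints(np.atleast_2d(X).astype(float),cv2.Rodrigues(M[:3,:3])[0],M[:3,3],im['camera_matrix'],im['distortion'])[0].reshape(-1,2)
def st():
    s=status.observe()
    print('t',round(s['clock'],2),'pos',np.round(s['position'],4),'rv',np.round(s['ee_rot'],3),'F',np.round(s['force'],1),'w',round(s['width'],3),'q',np.round(s['joints'],2)); 
    print(np.round(R.from_rotvec(s['ee_rot']).as_matrix(),3).tolist())
E
python3 - <<'E'
from h import *
for n in('top','side','wrist'):
    s,im=snap(n,n+'0'); print({k:(np.array(v).shape) for k,v in im.items()}, im.get('eye'),im.get('attitude'))
print(im['tool_from_camera']); st()
E
```

```text
{'pixels': (400, 640, 3), 'range_z': (400, 640), 'camera_matrix': (3, 3), 'distortion': (5,), 'eye': (3,), 'attitude': (3,)} [0.45119303 0.06475288 1.67379575] [-2.2158502   2.16262388 -0.06738513]
{'pixels': (400, 640, 3), 'range_z': (400, 640), 'camera_matrix': (3, 3), 'distortion': (5,), 'eye': (3,), 'attitude': (3,)} [ 0.50313651 -1.14145909  0.88716136] [-2.15369859  0.06769065 -0.02678431]
{'pixels': (400, 640, 3), 'range_z': (400, 640), 'camera_matrix': (3, 3), 'distortion': (5,), 'tool_from_camera': (4, 4)} None None
[[-8.15343963e-04 -2.45908161e-01  9.69292789e-01 -1.57877249e-01]
 [-4.03350637e-04 -9.69292952e-01 -2.45908542e-01  6.50602787e-02]
 [ 9.99999586e-01 -5.91464909e-04  6.91119943e-04  4.20412252e-04]
 [ 0.00000000e+00  0.00000000e+00  0.00000000e+00  1.00000000e+00]]
t 0.15 pos [0.1911 0.5947 0.2261] rv [-0.978  1.341  0.977] F [ 0.1 -0.3  0.8] w 1.0 q [-1.36  0.44  0.02  1.57 -0.01  1.13 -0.08]
[[-0.0, -0.952, 0.306], [-0.001, 0.306, 0.952], [-1.0, -0.0, -0.001]]
```

View pics/top0.png

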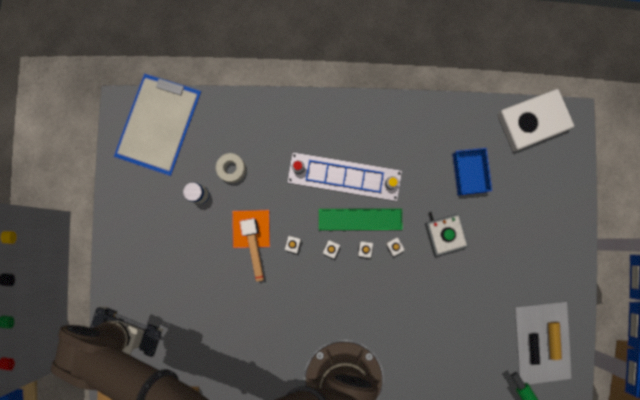

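View pics/side0.png

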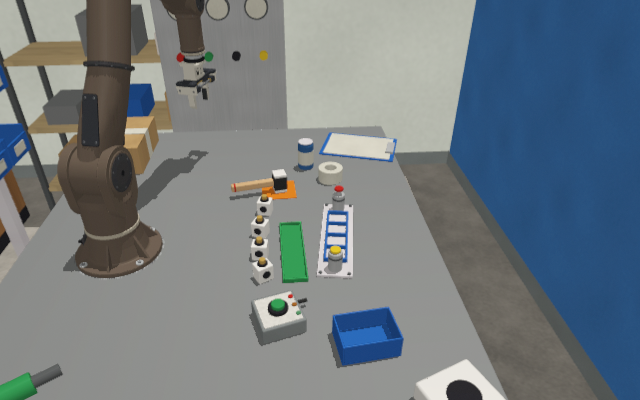

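View pics/wrist0.png

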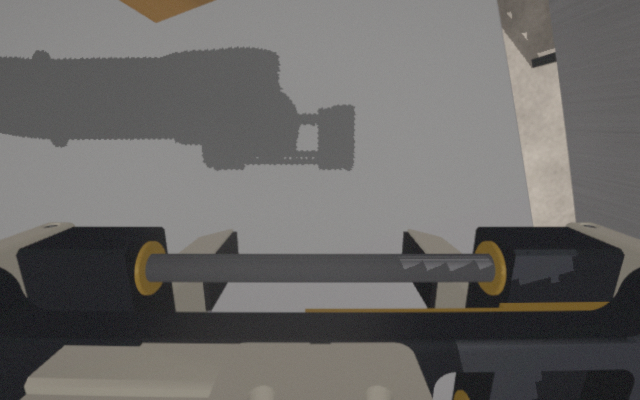

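Run:
```python
from h import *
im=cv2.imread('pics/top0.png'); cv2.imwrite('pics/top0c.png',cv2.resize(im[120:300,170:510],None,fx=2.35,fy=2.35,interpolation=cv2.INTER_CUBIC))
im=cv2.imread('pics/side0.png'); cv2.imwrite('pics/side0c.png',cv2.resize(im[130:360,210:420],None,fx=2.6,fy=2.6,interpolation=cv2.INTER_CUBIC))
for f in('top0','side0'):
    P,_=cloud(f)
    print(f)
    pts={'top0':dict(v0=(293,244),v1=(331,249),v2=(366,250),v3=(396,246),red=(298,166),yel=(393,183),btn=(448,235),mal=(248,227),roll=(230,168),can=(193,192),bin=(472,172)),'side0':dict(red=(339,189),yel=(335,250),btn=(278,305))}[f]
    for k,(u,v) in pts.items(): print(k,np.round(np.nanmedian(P[v-1:v+2,u-1:u+2].reshape(-1,3),0),4))
P,_=cloud('top0')
for (u,v) in [(293,244),(331,249),(366,250),(396,246)]:
    Q=P[v-14:v+15,u-14:u+15].reshape(-1,3); q=Q[(Q[:,2]>.04)&(Q[:,2]<.075)]
    r=cv2.minAreaRect((q[:,:2]*1000).astype(np.float32)); print(len(q),r, np.round(q.mean(0),4), np.nanmedian(P[v-30:v+30,u-30:u+30,2]))
```

```text
top0
v0 [0.4323 0.1678 0.0674]
v1 [0.4197 0.0497 0.0662]
v2 [ 0.4192 -0.0587  0.0676]
v3 [ 0.4336 -0.1517  0.0671]
red [0.6722 0.1574 0.0936]
yel [ 0.6284 -0.1376  0.0795]
btn [ 0.4712 -0.3154  0.0656]
mal [0.4811 0.3086 0.0733]
roll [ 0.6747  0.3862 -0.    ]
can [0.5829 0.477  0.1079]
bin [ 0.68   -0.4079  0.0046]
side0
red [0.6767 0.1468 0.0944]
yel [ 0.6318 -0.1455  0.0797]
btn [ 0.475  -0.3258  0.0668]
190 ((431.7810363769531, 171.73304748535156), (40.812442779541016, 45.909912109375), 77.11290740966797) [0.4319 0.1712 0.0524] 5.8940172650623346e-05
185 ((419.9734191894531, 50.107139587402344), (41.06751251220703, 45.70819091796875), 67.43196105957031) [0.4196 0.0498 0.0525] 0.0002022335530325048
188 ((421.15899658203125, -58.348609924316406), (40.47532653808594, 46.25743103027344), 83.4539566040039) [ 0.4216 -0.058   0.0528] 0.00030346343801446185
191 ((432.09307861328125, -152.53228759765625), (45.90362548828125, 40.30576705932617), 29.56032943725586) [ 0.4319 -0.1517  0.0522] 2.016589664233237e-05
```

```bash
ls -la .
```

```text
total 16
drwxr-xr-x  3 agent agent 4096 Dec  7 02:25 .
drwxr-xr-x 23 root  root  4096 Dec  7 02:24 ..
-rw-r--r--  1 agent agent 1517 Dec  7 02:25 h.py
drwxr-xr-x  2 agent agent 4096 Dec  7 02:25 pics
```

View pics/top0c.png

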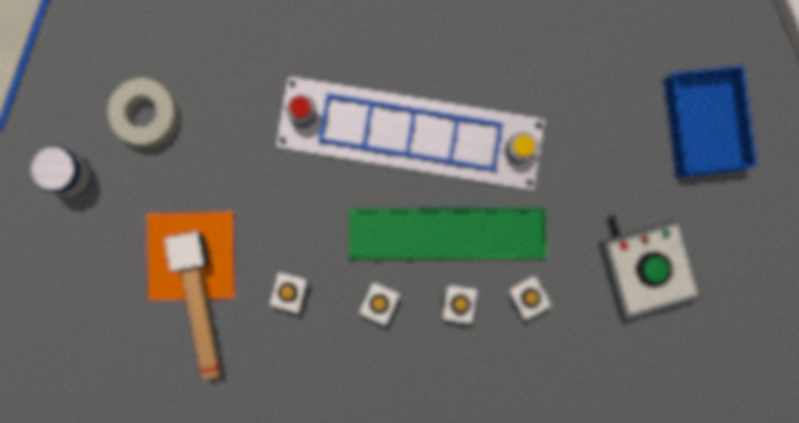

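View pics/side0c.png

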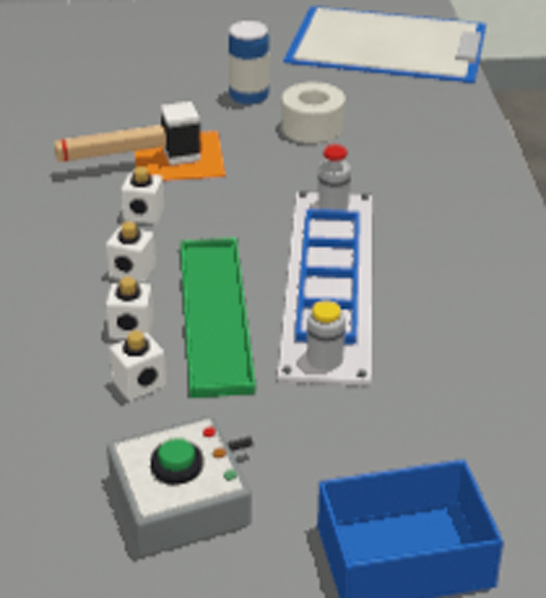

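```bash
cat > meas.py <<'E'
from h import *
def blob(fn,lo,hi,zlo,zhi,box=None):
    P,px=cloud(fn); h=cv2.cvtColor(px,cv2.COLOR_RGB2HSV)
    m=cv2.inRange(h,np.array(lo),np.array(hi))>0
    m&=(P[...,2]>zlo)&(P[...,2]<zhi)
    if box: m&=(P[...,0]>box[0])&(P[...,0]<box[1])&(P[...,1]>box[2])&(P[...,1]<box[3])
    return P[m]
def rect(q):
    c,s,a=cv2.minAreaRect((q[:,:2]*1000).astype(np.float32)); return np.round(c,1),np.round(s,1),round(a,1),len(q)
def fixture(f):
    r=np.vstack([blob(f,(0,120,60),(9,255,255),.07,.11,(.5,.8,0,.3)),blob(f,(170,120,60),(180,255,255),.07,.11,(.5,.8,0,.3))])
    y=blob(f,(20,120,80),(35,255,255),.07,.11,(.5,.8,-.3,0))
    out=[]
    for q in(r,y):
        t=q[q[:,2]>np.median(q[:,2])-.003]; c=rect(t); out.append(c[0]); print(f,c,round(np.median(t[:,2]),4))
    d=out[0]-out[1]; print('mid',(out[0]+out[1])/2,'len',np.hypot(*d),'ang',np.degrees(np.arctan2(d[1],d[0]))-90)
E
python3 - <<'E'
from meas import *
for f in('top0','side0'):
    fixture(f)
    print('bluewalls',rect(blob(f,(100,120,40),(125,255,255),.012,.03,(.5,.8,-.2,.2))))
    print('tray',rect(blob(f,(45,120,20),(75,255,255),.008,.022,(.4,.62,-.22,.22))))
    print('pad',rect(blob(f,(5,150,100),(18,255,255),.001,.008,(.35,.62,.2,.5))))
    print('btn',rect(blob(f,(45,120,20),(80,255,255),.05,.08,(.4,.55,-.4,-.25))), )
    P,px=cloud(f); b=lambda x0,x1,y0,y1,z0,z1:P[(P[...,0]>x0)&(P[...,0]<x1)&(P[...,1]>y0)&(P[...,1]<y1)&(P[...,2]>z0)&(P[...,2]<z1)]
    print('mhead',rect(b(.4,.6,.2,.4,.066,.085)),'handle',rect(b(.25,.44,.2,.4,.03,.066)))
    h=b(.25,.44,.2,.4,.045,.066); print('handle z',np.median(h[:,2]))
    print('plate',rect(b(.5,.8,-.3,.3,.007,.013)))
    print('console',rect(b(.35,.6,-.45,-.2,.04,.05)))
    q=b(.35,.6,-.45,-.2,.05,.08);print('btn',np.percentile(q[:,2],[5,50,90,99]))
E
```

```text
top0 (array([675. , 158.9]), array([25. , 23.8]), 44.7, 46) 0.0948
top0 (array([ 633.1, -137.4]), array([26.7, 24.9]), 20.8, 53) 0.0794
mid [654.05  10.75] len 299.2478905522978 ang -8.048870207005294
bluewalls (array([654.3,  13.8]), array([238.8,  63.3]), 82.1, 42)
tray (array([517. , -42.2]), array([ 64.7, 264.5]), 1.4, 346)
pad (array([478.2, 309.5]), array([119.5, 117.9]), 2.1, 581)
btn (array([ 474.5, -316.9]), array([31.5, 34. ]), 1.1, 99)
mhead (array([482.4, 308.9]), array([43.9, 46.2]), 11.2, 197) handle (array([377.2, 286.7]), array([128.3,  25.6]), 12.2, 337)
handle z 0.04996625374858632
plate (array([6.498e+02, 3.000e-01]), array([299., 597.]), 0.0, 2028)
console (array([ 473. , -317.6]), array([109.2, 112.5]), 17.4, 786)
btn [0.05049371 0.05821748 0.06785067 0.07245346]
side0 (array([674.9, 156.1]), array([23.3, 26.5]), 7.3, 34) 0.0939
side0 (array([ 632.5, -138.6]), array([23.4, 27.9]), 80.1, 62) 0.0795
mid [653.7    8.75] len 297.73452940497174 ang -8.187253875113626
bluewalls (array([653.8,  11.1]), array([251. ,  65.8]), 81.8, 345)
tray (array([516.9, -42.6]), array([ 68.8, 272.6]), 1.7, 233)
pad (array([477.9, 306. ]), array([117. , 120.1]), 2.5, 281)
btn (array([ 473.6, -322. ]), array([30.2, 31.9]), 86.0, 137)
mhead (array([482.4, 309.4]), array([43.7, 48.2]), 12.1, 103) handle (array([377.3, 284.4]), array([126.6,  37.7]), 7.8, 291)
handle z 0.050010848819569687
plate (array([613. ,  58.7]), array([475.8, 224.9]), 89.6, 1474)
console (array([ 473.8, -319.5]), array([110.6, 116.4]), 17.4, 1234)
btn [0.05139944 0.05885335 0.06766228 0.06919343]
```

```bash
cat > plan.py <<'E'
from h import *
def plan(*wps):
    s=status.observe(); p0=np.array(s['position']); R0=R.from_rotvec(s['ee_rot'])
    x=R0.as_matrix(); print('t',round(s['clock'],2),'pos',np.round(p0,4),'psi',round(np.degrees(np.arctan2(x[1,2],x[0,2])),1),'tiltz',np.round(x[2],3),'w',round(s['width'],3),'F',np.round(s['force'],1))
    prev=p0;
    for (X,Y,Z,psi) in wps:
        a=np.radians(psi); c,sn=np.cos(a),np.sin(a)
        Rt=R.from_matrix(np.array([[0,-sn,c],[0,c,sn],[-1,0,0]]))
        d=R0.inv().apply(np.array([X,Y,Z])-p0)/.8; w=(R0.inv()*Rt).as_rotvec()/np.radians(60)
        print(np.round(np.r_[d,w],4).tolist(),'rows %.1f'%(np.linalg.norm(np.array([X,Y,Z])-prev)/.0417), 'turn rows %.1f'%(np.linalg.norm(w)*60/7.16)); prev=np.array([X,Y,Z])
E
python3 -c "
from plan import *
plan((.34,.36,.227,20),(.4318,.1715,.14,20))"
```

```text
t 0.15 pos [0.1911 0.5947 0.2261] psi 72.2 tiltz [-1.    -0.    -0.001] w 1.0 F [ 0.1 -0.3  0.8]
[-0.0008, -0.267, -0.2224, 0.8698, -0.001, 0.0006] rows 6.7 turn rows 7.3
[0.1082, -0.4483, -0.4115, 0.8698, -0.001, 0.0006] rows 5.4 turn rows 7.3
```

Call:
{"fn": "step_arm", "kwargs": {"rows": [[-1,0,-0.267,-0.2224,0.87,-0.001,0.0006],[-1,0,-0.267,-0.2224,0.87,-0.001,0.0006],[-1,0,-0.267,-0.2224,0.87,-0.001,0.0006],[-1,0,-0.267,-0.2224,0.87,-0.001,0.0006],[-1,0,-0.267,-0.2224,0.87,-0.001,0.0006],[-1,0,-0.267,-0.2224,0.87,-0.001,0.0006],[-1,0.1082,-0.4483,-0.4115,0.87,-0.001,0.0006],[-1,0.1082,-0.4483,-0.4115,0.87,-0.001,0.0006],[-1,0.1082,-0.4483,-0.4115,0.87,-0.001,0.0006],[-1,0.1082,-0.4483,-0.4115,0.87,-0.001,0.0006],[-1,0.1082,-0.4483,-0.4115,0.87,-0.001,0.0006],[-1,0.1082,-0.4483,-0.4115,0.87,-0.001,0.0006]], "newtons": 25}}

```text
clock: 1.15
position: [0.4311, 0.1725, 0.1406]
ee_rot: [-0.273, 1.552, 0.275]
force: [0.9, 0.9, -0.2]
width: 0.997
```

```bash
python3 -c "
from plan import *
plan((.4318,.1715,.14,-13),(.4318,.1715,.020,-13)); snap('wrist','w1')"
```

```text
t 1.15 pos [0.4311 0.1725 0.1406] psi 20.0 tiltz [-1.     0.001  0.001] w 0.997 F [ 0.9  0.9 -0.2]
[0.0008, -0.0015, 0.0004, 0.5503, 0.0007, -0.0013] rows 0.0 turn rows 4.6
[0.1508, -0.0016, 0.0002, 0.5503, 0.0007, -0.0013] rows 2.9 turn rows 4.6
```

View pics/w1.png

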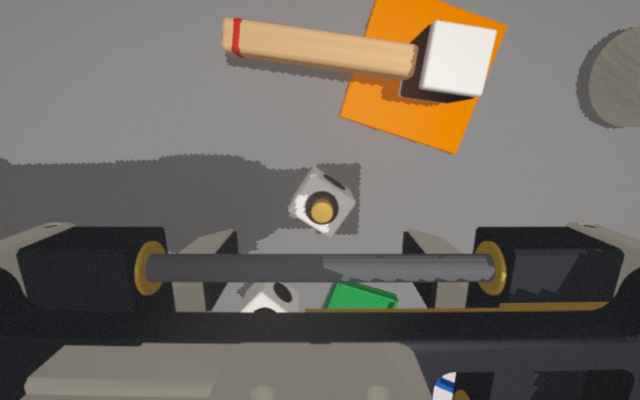

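```bash
python3 -c "
from h import *
print(proj('w1',[[.4318,.1715,.068],[.4311,.1725,.1406]]))
P,_=cloud('w1'); print(P[207:212,320:325,:].reshape(-1,3).mean(0))
q=P[150:250,270:370].reshape(-1,3); q=q[(q[:,2]>.04)&(q[:,2]<.075)]; print(cv2.minAreaRect((q[:,:2]*1000).astype(np.float32)))"
```

```text
[[318.90322689 213.20896183]
 [318.12656587 247.33079851]]
[0.43292857 0.17555011 0.06788989]
((433.347412109375, 172.82156372070312), (40.4843635559082, 46.19452667236328), 76.4791030883789)
```

Call:
{"fn": "step_arm", "kwargs": {"rows": [[-1,0.001,-0.001,0.0015,0.55,0,0],[-1,0.001,-0.001,0.0015,0.55,0,0],[-1,0.001,-0.001,0.0015,0.55,0,0],[-1,0.001,-0.001,0.0015,0.55,0,0],[-1,0.05,-0.001,0.0015,0.55,0,0],[-1,0.1,-0.001,0.0015,0.55,0,0],[-1,0.15,-0.001,0.0015,0.55,0,0],[-1,0.15,-0.001,0.0015,0.55,0,0],[1,0.15,-0.001,0.0015,0.55,0,0],[1,0.15,-0.001,0.0015,0.55,0,0],[1,0.15,-0.001,0.0015,0.55,0,0],[1,0.15,-0.001,0.0015,0.55,0,0]], "newtons": 25}}

```text
clock: 2.2
position: [0.4336, 0.1749, 0.0233]
ee_rot: [0.181, 1.56, -0.175]
force: [-1.1, 0.0, 0.3]
width: 0.758
```

```bash
python3 -c "
from plan import *
plan((.4318,.1715,.14,-13),(.6666,.0996,.15,-8),(.6666,.0996,.034,-8))"
```

```text
t 2.2 pos [0.4336 0.1749 0.0233] psi -13.0 tiltz [-1.     0.004  0.003] w 0.758 F [-1.1  0.   0.3]
[-0.1459, -0.004, -0.0009, -0.0002, 0.0026, -0.0042] rows 2.8 turn rows 0.0
[-0.1576, -0.0254, 0.3054, -0.0835, 0.0028, -0.004] rows 5.9 turn rows 0.7
[-0.0126, -0.0261, 0.305, -0.0835, 0.0028, -0.004] rows 2.8 turn rows 0.7
```

Call:
{"fn": "step_arm", "kwargs": {"rows": [[1,0,0,0,0,0,0],[1,0,0,0,0,0,0],[1,0,0,0,0,0,0],[1,0,0,0,0,0,0],[1,0,0,0,0,0,0],[1,0,0,0,0,0,0],[1,0,0,0,0,0,0],[1,0,0,0,0,0,0]]}}

```text
clock: 2.87
position: [0.4326, 0.1743, 0.0217]
ee_rot: [0.18, 1.563, -0.177]
force: [-1.4, 1.1, 9.4]
width: 0.498
```

```bash
python3 -c "
from plan import *
plan((.4318,.1715,.14,-13),(.6666,.0996,.15,-8),(.6666,.0996,.034,-8))"
```

```text
t 2.87 pos [0.4326 0.1743 0.0217] psi -13.0 tiltz [-1.     0.002  0.   ] w 0.498 F [-1.4  1.1  9.4]
[-0.1479, -0.0033, -0.0001, -0.0002, 0.0005, -0.002] rows 2.8 turn rows 0.0
[-0.1603, -0.0248, 0.3061, -0.0835, 0.0005, -0.002] rows 5.9 turn rows 0.7
[-0.0153, -0.0251, 0.3061, -0.0835, 0.0005, -0.002] rows 2.8 turn rows 0.7
```

Call:
{"fn": "step_arm", "kwargs": {"rows": [[1,-0.05,-0.0025,0,0,0,0],[1,-0.1,-0.0025,0,0,0,0],[1,-0.16,-0.0025,0,0,0,0],[1,-0.16,-0.0025,0,-0.083,0,0],[1,-0.16,-0.0248,0.3061,-0.083,0,-0.002],[1,-0.16,-0.0248,0.3061,-0.083,0,-0.002],[1,-0.16,-0.0248,0.3061,-0.083,0,-0.002],[1,-0.16,-0.0248,0.3061,-0.083,0,-0.002],[1,-0.16,-0.0248,0.3061,-0.083,0,-0.002],[1,-0.16,-0.0248,0.3061,-0.083,0,-0.002],[1,-0.16,-0.0248,0.3061,-0.083,0,-0.002],[1,-0.16,-0.0248,0.3061,-0.083,0,-0.002]]}}

```text
clock: 3.87
position: [0.6673, 0.0973, 0.1478]
ee_rot: [0.11, 1.569, -0.114]
force: [-0.6, 0.1, -1.9]
width: 0.498
```

```bash
python3 -c "
from plan import *
plan((.6666,.0996,.034,-8));snap('wrist','w2');snap('side','s2')"
```

```text
t 3.87 pos [0.6673 0.0973 0.1478] psi -8.2 tiltz [-1.    -0.003 -0.001] w 0.498 F [-0.6  0.1 -1.9]
[0.1423, 0.0031, -0.0012, -0.003, -0.0006, 0.0028] rows 2.7 turn rows 0.0
```

View pics/w2.png

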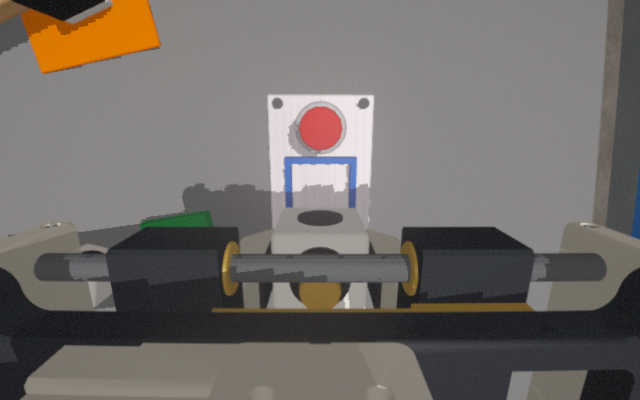

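View pics/s2.png

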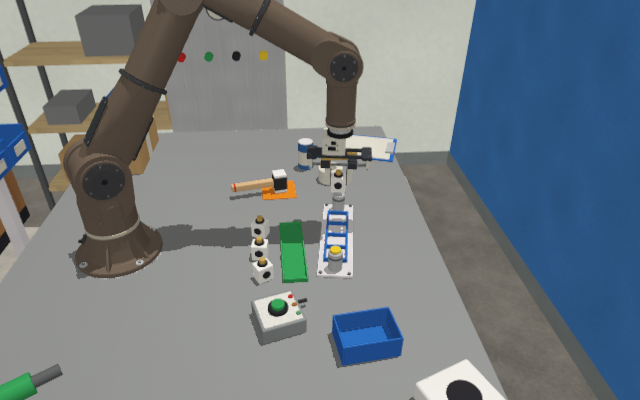

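```bash
python3 -c "
from meas import *
q=np.vstack([blob('w2',(0,120,60),(9,255,255),.085,.11),blob('w2',(170,120,60),(180,255,255),.085,.11)]);print(rect(q[q[:,2]>.09]))
P,_=cloud('w2'); q=P[170:300,275:365].reshape(-1,3); q=q[(q[:,2]>.1)&(q[:,2]<.2)]; print(np.percentile(q[:,2],[5,50,95])); q=q[abs(q[:,2]-np.median(q[:,2]))<.006]; print(rect(q))
q=P[205:240,280:365].reshape(-1,3);print(q[::180])
"
```

```text
(array([677.6, 161.2]), array([28.1, 27.7]), 37.9, 1390)
[0.13935192 0.17525138 0.19396887]
(array([668.4,  99.3]), array([34.5, 43.4]), 81.7, 2790)
[[0.6266707  0.0916464  0.01046553]
 [0.65285821 0.1181007  0.12830382]
 [0.65932062 0.11763231 0.13445498]
 [0.66561586 0.11811509 0.14352544]
 [0.67109934 0.11720565 0.14706887]
 [0.67636313 0.11625765 0.15022552]
 [0.68142263 0.11555279 0.15393681]
 [0.68654904 0.11325552 0.15251039]
 [0.69147955 0.11207246 0.15450297]
 [0.65361116 0.11827249 0.16169354]
 [0.65874995 0.11741169 0.16442674]
 [0.66382676 0.11696039 0.16819773]
 [0.66861963 0.11635323 0.17127478]
 [0.67318119 0.11539185 0.17317831]
 [0.67762942 0.11402599 0.17388943]
 [0.68204441 0.11268995 0.17464964]
 [0.68639476 0.11154629 0.17586328]]
```

Call:
{"fn": "step_arm", "kwargs": {"rows": [[1,0.04,0.005,0,0,0,0.002],[1,0.08,0.005,0,0,0,0.002],[1,0.11,0.005,0,0,0,0.002],[1,0.13,0.005,0,0,0,0.002],[1,0.1435,0.005,0,0,0,0.002],[1,0.1435,0.005,0,0,0,0.002],[1,0.1435,0.005,0,0,0,0.002],[-1,0.1435,0.005,0,0,0,0.002],[-1,0.1435,0.005,0,0,0,0.002],[-1,0.1435,0.005,0,0,0,0.002],[-1,0.1435,0.005,0,0,0,0.002],[-1,0.1435,0.005,0,0,0,0.002]]}}

```text
clock: 4.97
position: [0.6671, 0.1033, 0.0348]
ee_rot: [0.111, 1.567, -0.109]
force: [0.6, -0.3, -1.0]
width: 0.81
```

```bash
python3 -c "
from plan import *
plan((.668,.101,.15,-8),(.421,.051,.15,-22.6),(.421,.051,.021,-22.6));snap('side','s3')
im=cv2.imread('pics/s3.png'); cv2.imwrite('pics/s3c.png',cv2.resize(im[130:360,210:420],None,fx=2.6,fy=2.6,interpolation=cv2.INTER_CUBIC))"
```

```text
t 4.97 pos [0.6671 0.1033 0.0348] psi -8.0 tiltz [-1.     0.002  0.001] w 0.81 F [ 0.6 -0.3 -1. ]
[-0.144, -0.0025, 0.0016, -0.0005, 0.0007, -0.0015] rows 2.8 turn rows 0.0
[-0.1444, -0.1075, -0.2954, 0.2428, 0.0005, -0.0016] rows 6.0 turn rows 2.0
[0.0169, -0.1078, -0.2955, 0.2428, 0.0005, -0.0016] rows 3.1 turn rows 2.0
```

View pics/s3c.png

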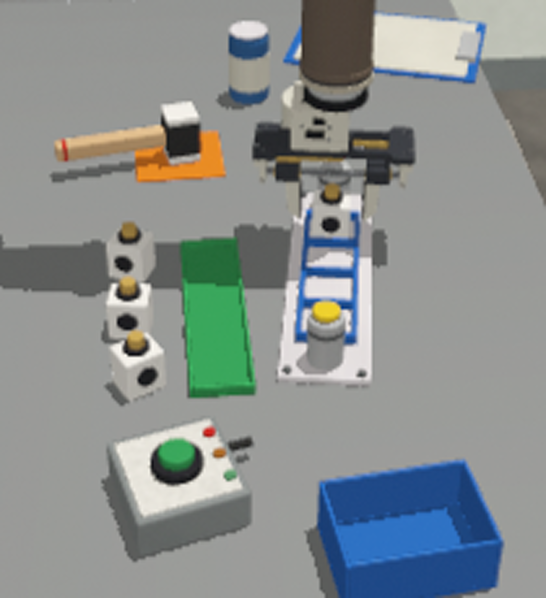

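Call:
{"fn": "step_arm", "kwargs": {"rows": [[-1,-0.05,-0.0015,0.001,0,0,0],[-1,-0.1,-0.0015,0.001,0,0,0],[-1,-0.144,-0.0015,0.001,0,0,0],[-1,-0.144,-0.1075,-0.295,0.243,0,-0.0015],[-1,-0.144,-0.1075,-0.295,0.243,0,-0.0015],[-1,-0.144,-0.1075,-0.295,0.243,0,-0.0015],[-1,-0.144,-0.1075,-0.295,0.243,0,-0.0015],[-1,-0.144,-0.1075,-0.295,0.243,0,-0.0015],[-1,-0.144,-0.1075,-0.295,0.243,0,-0.0015],[-1,-0.144,-0.1075,-0.295,0.243,0,-0.0015],[-1,-0.144,-0.1075,-0.295,0.243,0,-0.0015],[-1,-0.144,-0.1075,-0.295,0.243,0,-0.0015]]}}

```text
clock: 6.02
position: [0.422, 0.0514, 0.15]
ee_rot: [0.31, 1.547, -0.308]
force: [0.7, 0.5, 0.1]
width: 0.998
```

```bash
cat >> meas.py <<'E'
def valves(f,zs=.035,box=(.33,.8,-.3,.3)):
    """white/whole blocks above zs: clusters"""
    P,px=cloud(f); z=np.nan_to_num(P[...,2],nan=-1)
    m=((z>zs)&(z<.090)&(P[...,0]>box[0])&(P[...,0]<box[1])&(P[...,1]>box[2])&(P[...,1]<box[3])).astype(np.uint8)
    n,l=cv2.connectedComponents(m)
    for i in range(1,n):
        q=P[l==i]
        if len(q)>60:
            c,s,a,k=rect(q); print(f,'c',c,'s',s,'a',a,'a46',round(a if s[0]>s[1] else a-90,1),'ztop',round(np.percentile(q[:,2],98),3),k)
E
python3 -c "
from plan import *
from meas import *
plan((.4215,.051,.021,-22.6));snap('wrist','w3');valves('w3'); snap('top','t3'); valves('t3')
"
```

```text
t 6.02 pos [0.422  0.0514 0.15  ] psi -22.6 tiltz [-1.     0.001  0.001] w 0.998 F [0.7 0.5 0.1]
[0.1613, -0.0009, -0.0006, 0.0001, 0.0012, -0.0013] rows 3.1 turn rows 0.0
w3 c [334.1 265. ] s [8.5 2.4] a 19.8 a46 19.8 ztop 0.048 79
w3 c [666.  101.7] s [42. 48.] a 81.2 a46 -8.8 ztop 0.078 4467
w3 c [422.   51.8] s [41.4 45.6] a 66.0 a46 -24.0 ztop 0.068 2375
w3 c [423.5 -51.5] s [31.2 47.8] a 79.4 a46 -10.6 ztop 0.066 1310
t3 c [671.9 158.8] s [31.6 39.8] a 18.2 a46 -71.8 ztop 0.089 70
t3 c [664.9 101.2] s [42.1 47. ] a 85.2 a46 -4.8 ztop 0.08 197
t3 c [ 633.3 -135.9] s [39.4 37.9] a 2.7 a46 2.7 ztop 0.084 145
t3 c [417.7 290.6] s [177.4  28.2] a 7.7 a46 7.7 ztop 0.077 363
t3 c [ 463.5 -287.1] s [112.1  50.3] a 14.3 a46 14.3 ztop 0.056 415
t3 c [ 431.7 -152.2] s [46.1 41.3] a 30.1 a46 30.1 ztop 0.069 193
t3 c [421.3 -58.3] s [40.6 46. ] a 83.2 a46 -6.8 ztop 0.07 191
```

View pics/w3.png

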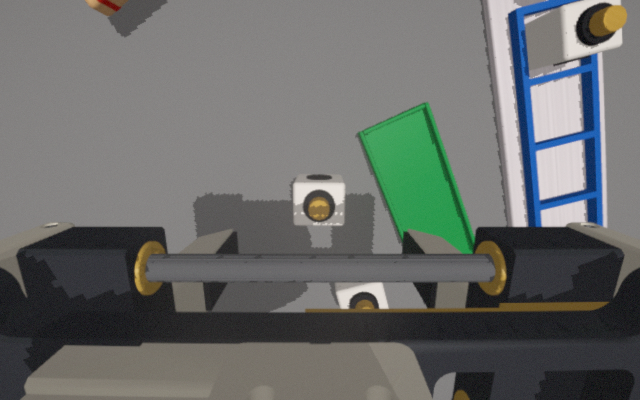

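View pics/t3.png

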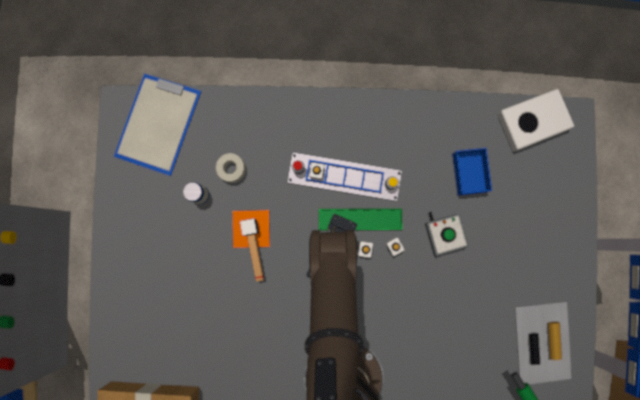

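Call:
{"fn": "step_arm", "kwargs": {"rows": [[-1,0.05,0,0,0,0,0],[-1,0.1,0,0,0,0,0],[-1,0.14,0,0,0,0,0],[-1,0.1625,0,0,0,0,0],[1,0.1625,0,0,0,0,0],[1,0.1625,0,0,0,0,0],[1,0.1625,0,0,0,0,0],[1,0.1625,0,0,0,0,0],[1,0.1625,0,0,0,0,0],[1,0.1625,0,0,0,0,0],[1,0.1625,0,0,0,0,0],[1,0.1625,0,0,0,0,0]]}}

```text
clock: 7.12
position: [0.4214, 0.0512, 0.0199]
ee_rot: [0.31, 1.548, -0.309]
force: [-1.3, -0.2, 7.8]
width: 0.5
```

Call:
{"fn": "step_arm", "kwargs": {"rows": [[1,0,0,0,0,0,0],[1,0,0,0,0,0,0],[1,0,0,0,0,0,0]]}}

```text
clock: 7.37
position: [0.4214, 0.0512, 0.0199]
ee_rot: [0.31, 1.548, -0.309]
force: [-1.1, 1.0, 8.6]
width: 0.498
```

```bash
python3 -c "
from plan import *
plan((.4215,.051,.15,-22.6),(.660,.042,.15,-8),(.660,.042,.034,-8))
"
```

```text
t 7.37 pos [0.4214 0.0512 0.0199] psi -22.6 tiltz [-1.     0.001  0.   ] w 0.498 F [-1.1  1.   8.6]
[-0.1626, -0.0001, 0.0003, 0.0001, 0.0003, -0.0006] rows 3.1 turn rows 0.0
[-0.1625, 0.1041, 0.2798, -0.2433, 0.0004, -0.0005] rows 5.7 turn rows 2.0
[-0.0175, 0.104, 0.2798, -0.2433, 0.0004, -0.0005] rows 2.8 turn rows 2.0
```

Call:
{"fn": "step_arm", "kwargs": {"rows": [[1,-0.05,0,0,0,0,0],[1,-0.1,0,0,0,0,0],[1,-0.16,0,0,0,0,0],[1,-0.1625,0.104,0.28,-0.243,0,0],[1,-0.1625,0.104,0.28,-0.243,0,0],[1,-0.1625,0.104,0.28,-0.243,0,0],[1,-0.1625,0.104,0.28,-0.243,0,0],[1,-0.1625,0.104,0.28,-0.243,0,0],[1,-0.1625,0.104,0.28,-0.243,0,0],[1,-0.1625,0.104,0.28,-0.243,0,0],[1,-0.1625,0.104,0.28,-0.243,0,0],[1,-0.1625,0.104,0.28,-0.243,0,0]]}}

```text
clock: 8.37
position: [0.6589, 0.0414, 0.1486]
ee_rot: [0.11, 1.57, -0.111]
force: [0.4, 0.0, -1.5]
width: 0.498
```

```bash
python3 -c "
from plan import *
plan((.660,.042,.032,-8))
"
```

```text
t 8.37 pos [0.6589 0.0414 0.1486] psi -8.1 tiltz [-1.    -0.001 -0.002] w 0.498 F [ 0.4  0.  -1.5]
[0.1457, 0.0011, 0.0015, -0.0009, -0.0019, 0.0009] rows 2.8 turn rows 0.0
```

Call:
{"fn": "step_arm", "kwargs": {"rows": [[1,0.04,0.001,0.001,0,0,0],[1,0.08,0.001,0.001,0,0,0],[1,0.11,0.001,0.001,0,0,0],[1,0.13,0.001,0.001,0,0,0],[1,0.1455,0.001,0.001,0,0,0],[1,0.1455,0.001,0.001,0,0,0],[1,0.1455,0.001,0.001,0,0,0],[-1,0.1455,0.001,0.001,0,0,0],[-1,0.1455,0.001,0.001,0,0,0],[-1,0.1455,0.001,0.001,0,0,0],[-1,0.1455,0.001,0.001,0,0,0],[-1,0.1455,0.001,0.001,0,0,0]]}}

```text
clock: 9.37
position: [0.661, 0.0423, 0.0335]
ee_rot: [0.11, 1.567, -0.11]
force: [-0.6, -0.1, -0.3]
width: 0.811
```

```bash
python3 -c "
from plan import *
plan((.660,.042,.15,-8),(.4235,-.0573,.15,-6.5),(.4235,-.0573,.020,-6.5))
"
```

```text
t 9.37 pos [0.661  0.0423 0.0335] psi -8.0 tiltz [-1.    -0.     0.001] w 0.811 F [-0.6 -0.1 -0.3]
[-0.1457, -0.0006, -0.0012, -0.0005, 0.0005, 0.0] rows 2.8 turn rows 0.0
[-0.1458, -0.1648, -0.2765, -0.0255, 0.0005, 0.0001] rows 6.2 turn rows 0.2
[0.0167, -0.1648, -0.2766, -0.0255, 0.0005, 0.0001] rows 3.1 turn rows 0.2
```

Call:
{"fn": "step_arm", "kwargs": {"rows": [[-1,-0.05,-0.0005,-0.001,0,0,0],[-1,-0.1,-0.0005,-0.001,0,0,0],[-1,-0.144,-0.0005,-0.001,0,0,0],[-1,-0.1455,-0.165,-0.2765,-0.0255,0,0],[-1,-0.1455,-0.165,-0.2765,-0.0255,0,0],[-1,-0.1455,-0.165,-0.2765,-0.0255,0,0],[-1,-0.1455,-0.165,-0.2765,-0.0255,0,0],[-1,-0.1455,-0.165,-0.2765,-0.0255,0,0],[-1,-0.1455,-0.165,-0.2765,-0.0255,0,0],[-1,-0.1455,-0.165,-0.2765,-0.0255,0,0],[-1,-0.1455,-0.165,-0.2765,-0.0255,0,0],[-1,-0.1455,-0.165,-0.2765,-0.0255,0,0]]}}

```text
clock: 10.37
position: [0.424, -0.0573, 0.15]
ee_rot: [0.09, 1.567, -0.089]
force: [0.6, 0.8, -0.0]
width: 1.0
```

```bash
python3 -c "
from plan import *
from meas import *
plan((.4235,-.0573,.020,-6.5));snap('wrist','w4');valves('w4'); snap('top','t4'); valves('t4')
"
```

```text
t 10.37 pos [ 0.424  -0.0573  0.15  ] psi -6.5 tiltz [-1.     0.001  0.002] w 1.0 F [ 0.6  0.8 -0. ]
[0.1625, -0.0002, -0.0009, -0.0004, 0.0015, -0.0007] rows 3.1 turn rows 0.0
w4 c [664.9  81.4] s [ 2.7 38.5] a 82.5 a46 -7.5 ztop 0.044 172
w4 c [659.7  41.1] s [42.3 48.4] a 82.3 a46 -7.7 ztop 0.078 4532
w4 c [422.9 -55.3] s [40.7 45.9] a 83.4 a46 -6.6 ztop 0.068 2363
w4 c [ 433.5 -149.3] s [29.4 57.3] a 82.7 a46 -7.3 ztop 0.068 1392
t4 c [671.6 158.5] s [31.9 39.8] a 21.3 a46 -68.7 ztop 0.089 72
t4 c [665.6 101. ] s [42.1 46.2] a 83.2 a46 -6.8 ztop 0.08 197
t4 c [659.1  40.9] s [41.9 46.7] a 85.1 a46 -4.9 ztop 0.08 196
t4 c [ 632.5 -137.2] s [37.8 38.7] a 46.6 a46 -43.4 ztop 0.085 144
t4 c [418.2 289.9] s [177.8  27.3] a 7.8 a46 7.8 ztop 0.078 367
t4 c [ 464.3 -289.4] s [110.5  51.9] a 18.3 a46 18.3 ztop 0.057 417
```

View pics/w4.png

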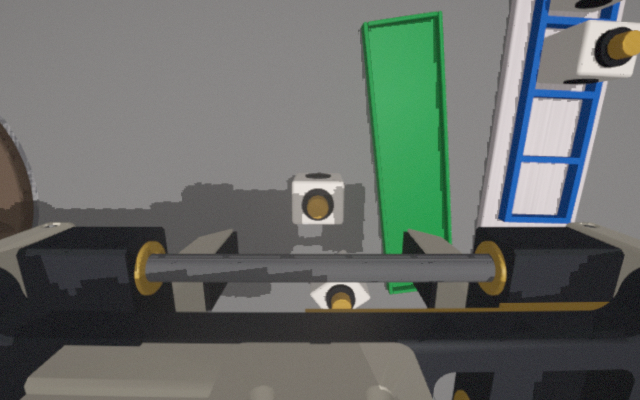

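Call:
{"fn": "step_arm", "kwargs": {"rows": [[-1,0.05,0.0025,-0.001,0,0,0],[-1,0.1,0.0025,-0.001,0,0,0],[-1,0.14,0.0025,-0.001,0,0,0],[-1,0.1625,0.0025,-0.001,0,0,0],[1,0.1625,0.0025,-0.001,0,0,0],[1,0.1625,0.0025,-0.001,0,0,0],[1,0.1625,0.0025,-0.001,0,0,0],[1,0.1625,0.0025,-0.001,0,0,0],[1,0.1625,0.0025,-0.001,0,0,0],[1,0.1625,0.0025,-0.001,0,0,0],[1,0.1625,0.0025,-0.001,0,0,0],[1,0.1625,0.0025,-0.001,0,0,0]]}}

```text
clock: 11.47
position: [0.423, -0.0553, 0.0199]
ee_rot: [0.089, 1.568, -0.089]
force: [-2.0, 0.3, 6.5]
width: 0.496
```

Call:
{"fn": "step_arm", "kwargs": {"rows": [[1,0,0,0,0,0,0],[1,0,0,0,0,0,0]]}}

```text
clock: 11.63
position: [0.423, -0.0553, 0.0199]
ee_rot: [0.089, 1.568, -0.089]
force: [-0.7, 1.3, 9.8]
width: 0.497
```

```bash
python3 -c "
from plan import *
plan((.423,-.055,.15,-6.5),(.6518,-.0172,.15,-8),(.6518,-.0172,.032,-8))
"
```

```text
t 11.63 pos [ 0.423  -0.0553  0.0199] psi -6.5 tiltz [-1.     0.     0.001] w 0.497 F [-0.7  1.3  9.8]
[-0.1626, 0.0004, 0.0, 0.0001, 0.0006, -0.0003] rows 3.1 turn rows 0.0
[-0.1624, 0.0797, 0.2788, 0.0251, 0.0006, -0.0003] rows 5.6 turn rows 0.2
[-0.0149, 0.0796, 0.2787, 0.0251, 0.0006, -0.0003] rows 2.8 turn rows 0.2
```

Call:
{"fn": "step_arm", "kwargs": {"rows": [[1,-0.05,0,0,0,0,0],[1,-0.1,0,0,0,0,0],[1,-0.16,0,0,0,0,0],[1,-0.1625,0.08,0.279,0.025,0,0],[1,-0.1625,0.08,0.279,0.025,0,0],[1,-0.1625,0.08,0.279,0.025,0,0],[1,-0.1625,0.08,0.279,0.025,0,0],[1,-0.1625,0.08,0.279,0.025,0,0],[1,-0.1625,0.08,0.279,0.025,0,0],[1,-0.1625,0.08,0.279,0.025,0,0],[1,-0.1625,0.08,0.279,0.025,0,0],[1,-0.1625,0.08,0.279,0.025,0,0]]}}

```text
clock: 12.63
position: [0.6506, -0.0176, 0.1487]
ee_rot: [0.11, 1.57, -0.111]
force: [0.1, -0.6, -1.6]
width: 0.5
```

```bash
python3 -c "
from plan import *
plan((.6518,-.0172,.032,-8))
"
```

```text
t 12.63 pos [ 0.6506 -0.0176  0.1487] psi -8.0 tiltz [-1.    -0.001 -0.002] w 0.5 F [ 0.1 -0.6 -1.6]
[0.1458, 0.0008, 0.0017, -0.0007, -0.0019, 0.001] rows 2.8 turn rows 0.0
```

Call:
{"fn": "step_arm", "kwargs": {"rows": [[1,0.04,0.0005,0.001,0,0,0],[1,0.08,0.0005,0.001,0,0,0],[1,0.11,0.0005,0.001,0,0,0],[1,0.13,0.0005,0.001,0,0,0],[1,0.1455,0.0005,0.001,0,0,0],[1,0.1455,0.0005,0.001,0,0,0],[1,0.1455,0.0005,0.001,0,0,0],[-1,0.1455,0.0005,0.001,0,0,0],[-1,0.1455,0.0005,0.001,0,0,0],[-1,0.1455,0.0005,0.001,0,0,0],[-1,0.1455,0.0005,0.001,0,0,0],[-1,0.1455,0.0005,0.001,0,0,0]]}}

```text
clock: 13.63
position: [0.6529, -0.0168, 0.0335]
ee_rot: [0.11, 1.567, -0.11]
force: [0.2, -0.3, 0.0]
width: 0.814
```

```bash
python3 -c "
from plan import *
plan((.652,-.0172,.15,-8),(.434,-.151,.15,29.8),(.434,-.151,.020,29.8))
"
```

```text
t 13.63 pos [ 0.6529 -0.0168  0.0335] psi -8.0 tiltz [-1.    -0.     0.001] w 0.814 F [ 0.2 -0.3  0. ]
[-0.1456, -0.0006, -0.0009, 0.0, 0.0006, 0.0001] rows 2.8 turn rows 0.0
[-0.1458, -0.2042, -0.2475, -0.63, 0.0005, 0.0003] rows 6.1 turn rows 5.3
[0.0167, -0.2041, -0.2476, -0.63, 0.0005, 0.0003] rows 3.1 turn rows 5.3
```

Call:
{"fn": "step_arm", "kwargs": {"rows": [[-1,-0.05,-0.0005,-0.001,0,0,0],[-1,-0.1,-0.0005,-0.001,0,0,0],[-1,-0.144,-0.0005,-0.001,0,0,0],[-1,-0.1455,-0.204,-0.2475,-0.63,0,0],[-1,-0.1455,-0.204,-0.2475,-0.63,0,0],[-1,-0.1455,-0.204,-0.2475,-0.63,0,0],[-1,-0.1455,-0.204,-0.2475,-0.63,0,0],[-1,-0.1455,-0.204,-0.2475,-0.63,0,0],[-1,-0.1455,-0.204,-0.2475,-0.63,0,0],[-1,-0.1455,-0.204,-0.2475,-0.63,0,0],[-1,-0.1455,-0.204,-0.2475,-0.63,0,0],[-1,-0.1455,-0.204,-0.2475,-0.63,0,0]]}}

```text
clock: 14.63
position: [0.4344, -0.1509, 0.1499]
ee_rot: [-0.407, 1.531, 0.406]
force: [0.4, 0.5, -0.1]
width: 0.997
```

```bash
python3 -c "
from plan import *
from meas import *
plan((.434,-.151,.020,29.8));snap('wrist','w5');valves('w5'); snap('top','t5'); valves('t5')
"
```

```text
t 14.63 pos [ 0.4344 -0.1509  0.1499] psi 29.7 tiltz [-1.    -0.001  0.001] w 0.997 F [ 0.4  0.5 -0.1]
[0.1624, 0.0003, -0.0006, -0.0015, 0.0011, 0.0006] rows 3.1 turn rows 0.0
w5 c [649.7  29.4] s [27.8 55.1] a 44.0 a46 -46.0 ztop 0.058 989
w5 c [652.1 -20. ] s [41.8 48.2] a 81.2 a46 -8.8 ztop 0.078 3521
w5 c [ 432.6 -149.8] s [45.8 40.2] a 29.9 a46 29.9 ztop 0.068 2371
w5 c [ 441.4 -271.4] s [77.4 16.3] a 28.8 a46 28.8 ztop 0.046 810
t5 c [671.6 158.6] s [31.3 39.7] a 21.7 a46 -68.3 ztop 0.088 71
t5 c [664.7 101.3] s [47.5 41.3] a 1.0 a46 1.0 ztop 0.08 196
t5 c [659.1  40.9] s [42.  47.1] a 85.1 a46 -4.9 ztop 0.081 197
t5 c [650.6 -19.7] s [42.5 46.6] a 84.1 a46 -5.9 ztop 0.081 202
t5 c [ 632.6 -136. ] s [39.  38.6] a 4.1 a46 4.1 ztop 0.084 144
t5 c [418.2 290.4] s [177.7  28.2] a 7.8 a46 7.8 ztop 0.078 372
t5 c [ 496.5 -274.9] s [49.8 51. ] a 89.8 a46 -0.2 ztop 0.057 178
```

View pics/w5.png

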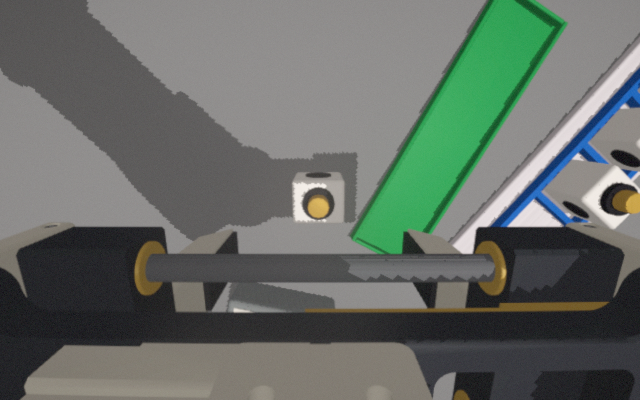

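Call:
{"fn": "step_arm", "kwargs": {"rows": [[-1,0.05,0.002,-0.001,0,0,0],[-1,0.1,0.002,-0.001,0,0,0],[-1,0.14,0.002,-0.001,0,0,0],[-1,0.1625,0.002,-0.001,0,0,0],[1,0.1625,0.002,-0.001,0,0,0],[1,0.1625,0.002,-0.001,0,0,0],[1,0.1625,0.002,-0.001,0,0,0],[1,0.1625,0.002,-0.001,0,0,0],[1,0.1625,0.002,-0.001,0,0,0],[1,0.1625,0.002,-0.001,0,0,0],[1,0.1625,0.002,-0.001,0,0,0],[1,0.1625,0.002,-0.001,0,0,0]]}}

```text
clock: 15.73
position: [0.4327, -0.1499, 0.02]
ee_rot: [-0.408, 1.531, 0.407]
force: [-0.4, 0.9, 6.3]
width: 0.5
```

Call:
{"fn": "step_arm", "kwargs": {"rows": [[1,0,0,0,0,0,0],[1,0,0,0,0,0,0]]}}

```text
clock: 15.9
position: [0.4327, -0.1499, 0.02]
ee_rot: [-0.408, 1.531, 0.407]
force: [-1.1, 2.0, 7.1]
width: 0.503
```

```bash
python3 -c "
from plan import *
plan((.433,-.150,.15,30),(.6435,-.0766,.15,-8),(.6435,-.0766,.032,-8))
"
```

```text
t 15.9 pos [ 0.4327 -0.1499  0.02  ] psi 29.8 tiltz [-1.    -0.     0.001] w 0.503 F [-1.1  2.   7.1]
[-0.1625, -0.0004, 0.0004, -0.0033, 0.0005, 0.0005] rows 3.1 turn rows 0.0
[-0.1624, -0.0515, 0.2743, 0.6301, 0.0007, 0.0003] rows 5.3 turn rows 5.3
[-0.0149, -0.0515, 0.2742, 0.6301, 0.0007, 0.0003] rows 2.8 turn rows 5.3
```

Call:
{"fn": "step_arm", "kwargs": {"rows": [[1,-0.05,0,0,0,0,0],[1,-0.1,0,0,0,0,0],[1,-0.16,0,0,0,0,0],[1,-0.1625,-0.0515,0.2745,0.63,0,0],[1,-0.1625,-0.0515,0.2745,0.63,0,0],[1,-0.1625,-0.0515,0.2745,0.63,0,0],[1,-0.1625,-0.0515,0.2745,0.63,0,0],[1,-0.1625,-0.0515,0.2745,0.63,0,0],[1,-0.1625,-0.0515,0.2745,0.63,0,0],[1,-0.1625,-0.0515,0.2745,0.63,0,0],[1,-0.1625,-0.0515,0.2745,0.63,0,0],[1,-0.1625,-0.0515,0.2745,0.63,0,0]]}}

```text
clock: 16.9
position: [0.6421, -0.0773, 0.1489]
ee_rot: [0.109, 1.57, -0.111]
force: [0.1, -0.8, -2.2]
width: 0.498
```

```bash
python3 -c "
from plan import *
plan((.6435,-.0766,.032,-8))
"
```

```text
t 16.9 pos [ 0.6421 -0.0773  0.1489] psi -8.0 tiltz [-1.    -0.001 -0.002] w 0.498 F [ 0.1 -0.8 -2.2]
[0.1461, 0.0012, 0.0019, -0.0002, -0.0018, 0.0009] rows 2.8 turn rows 0.0
```

Call:
{"fn": "step_arm", "kwargs": {"rows": [[1,0.04,0.0005,0.001,0,0,0],[1,0.08,0.0005,0.001,0,0,0],[1,0.11,0.0005,0.001,0,0,0],[1,0.13,0.0005,0.001,0,0,0],[1,0.1455,0.0005,0.001,0,0,0],[1,0.1455,0.0005,0.001,0,0,0],[1,0.1455,0.0005,0.001,0,0,0],[-1,0.1455,0.0005,0.001,0,0,0],[-1,0.1455,0.0005,0.001,0,0,0],[-1,0.1455,0.0005,0.001,0,0,0],[-1,0.1455,0.0005,0.001,0,0,0],[-1,0.1455,0.0005,0.001,0,0,0]]}}

```text
clock: 17.9
position: [0.6445, -0.0762, 0.0335]
ee_rot: [0.109, 1.567, -0.11]
force: [0.8, 0.9, -0.0]
width: 0.815
```

```bash
python3 -c "
from plan import *
plan((.6435,-.0766,.18,-8),(.6,.02,.22,40),(.4,.20,.22,47))
"
```

```text
t 17.9 pos [ 0.6445 -0.0762  0.0335] psi -8.0 tiltz [-1.    -0.     0.001] w 0.815 F [ 0.8  0.9 -0. ]
[-0.1831, -0.0007, -0.001, 0.0001, 0.0006, 0.0002] rows 3.5 turn rows 0.0
[-0.2332, 0.1113, -0.0717, -0.7999, 0.0005, 0.0004] rows 2.7 turn rows 6.7
[-0.2334, 0.2994, -0.3505, -0.9165, 0.0005, 0.0004] rows 6.5 turn rows 7.7
```

Call:
{"fn": "step_arm", "kwargs": {"rows": [[-1,-0.05,-0.0005,-0.001,0,0,0],[-1,-0.1,-0.0005,-0.001,0,0,0],[-1,-0.15,-0.0005,-0.001,0,0,0],[-1,-0.19,-0.0005,-0.001,0,0,0],[-1,-0.2333,0.3,-0.35,-0.9165,0,0],[-1,-0.2333,0.3,-0.35,-0.9165,0,0],[-1,-0.2333,0.3,-0.35,-0.9165,0,0],[-1,-0.2333,0.3,-0.35,-0.9165,0,0],[-1,-0.2333,0.3,-0.35,-0.9165,0,0],[-1,-0.2333,0.3,-0.35,-0.9165,0,0],[-1,-0.2333,0.3,-0.35,-0.9165,0,0],[-1,-0.2333,0.3,-0.35,-0.9165,0,0]]}}

```text
clock: 18.9
position: [0.423, 0.174, 0.2167]
ee_rot: [-0.646, 1.472, 0.646]
force: [1.0, 0.5, -0.3]
width: 0.998
```

```bash
python3 -c "
from plan import *
from meas import *
# mallet: head (.4835,.310) wrist frame, yaw 12; grasp 47mm from axis
h=np.array([.484,.310]);d=np.array([np.cos(np.radians(12)),np.sin(np.radians(12))]); g=h-.047*d; print(g)
plan((g[0],g[1],.20,102))
snap('side','s6'); snap('wrist','w6'); snap('top','t6'); valves('t6');valves('w6')
im=cv2.imread('pics/s6.png'); cv2.imwrite('pics/s6c.png',cv2.resize(im[130:360,210:420],None,fx=2.6,fy=2.6,interpolation=cv2.INTER_CUBIC))
im=cv2.imread('pics/t6.png'); cv2.imwrite('pics/t6c.png',cv2.resize(im[120:300,170:510],None,fx=2.35,fy=2.35,interpolation=cv2.INTER_CUBIC))
"
```

```text
[0.43802706 0.30022815]
t 18.9 pos [0.423  0.174  0.2167] psi 47.4 tiltz [-1.    -0.     0.001] w 0.998 F [ 1.   0.5 -0.3]
[0.0209, 0.0931, 0.1288, -0.9105, 0.0004, 0.0006] rows 3.1 turn rows 7.6
t6 c [671.6 158.6] s [30.8 39.7] a 20.5 a46 -69.5 ztop 0.089 72
t6 c [666.5  95.1] s [42.3 47.4] a 83.3 a46 -6.7 ztop 0.08 200
t6 c [659.6  40.7] s [42.  46.1] a 82.9 a46 -7.1 ztop 0.081 198
t6 c [651.7 -19.7] s [42.7 47.6] a 82.8 a46 -7.2 ztop 0.078 199
t6 c [643.  -78.7] s [43.5 46.3] a 80.6 a46 -9.4 ztop 0.082 201
t6 c [ 632.8 -136.5] s [38.2 38.2] a 7.3 a46 -82.7 ztop 0.086 144
t6 c [ 464.4 -276.1] s [114.1  50. ] a 1.5 a46 1.5 ztop 0.055 418
w6 c [418.1 290.5] s [181.9  27.9] a 8.2 a46 8.2 ztop 0.075 3647
```

View pics/s6c.png

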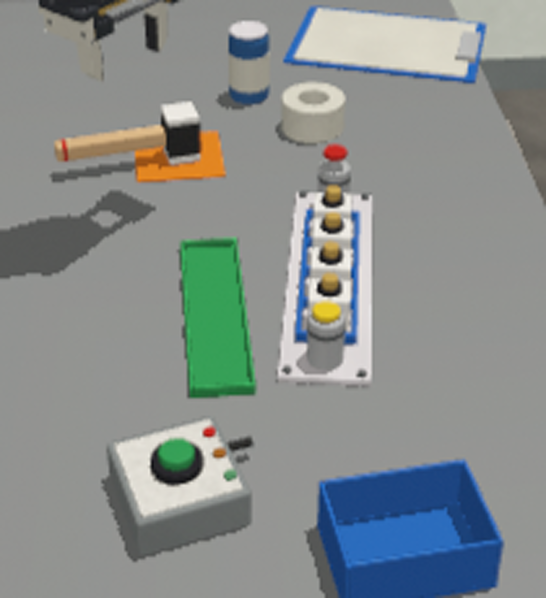

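View pics/t6c.png

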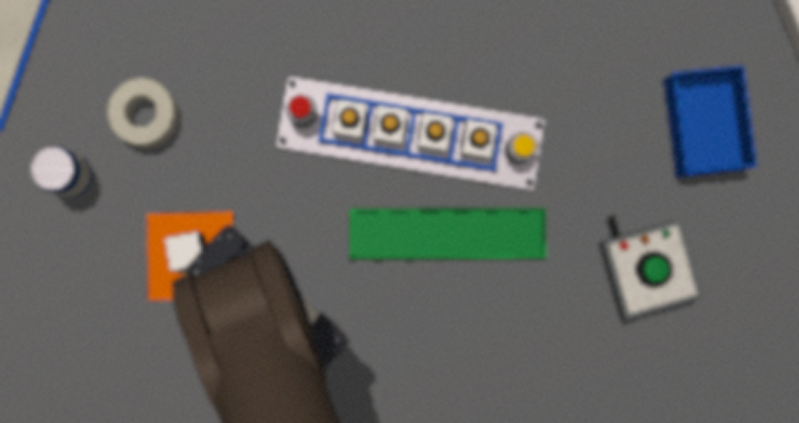

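View pics/w6.png

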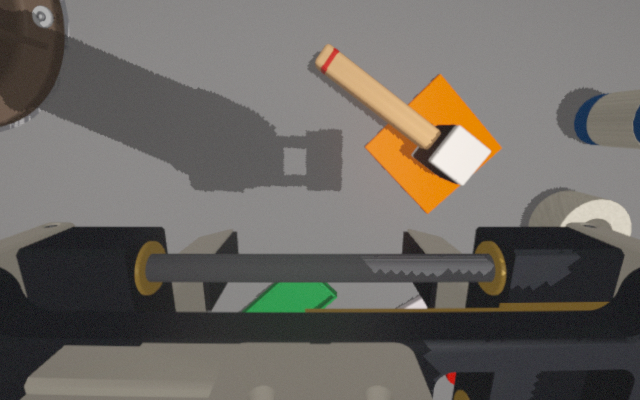

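Call:
{"fn": "step_arm", "kwargs": {"rows": [[-1,0.02,0.093,0.129,-0.91,0,0],[-1,0.02,0.093,0.129,-0.91,0,0],[-1,0.02,0.093,0.129,-0.91,0,0],[-1,0.02,0.093,0.129,-0.91,0,0],[-1,0.02,0.093,0.129,-0.91,0,0],[-1,0.02,0.093,0.129,-0.91,0,0],[-1,0.02,0.093,0.129,-0.91,0,0],[-1,0.02,0.093,0.129,-0.91,0,0],[-1,0.02,0.093,0.129,-0.91,0,0],[-1,0.02,0.093,0.129,-0.91,0,0]]}}

```text
clock: 19.88
position: [0.4414, 0.2982, 0.2]
ee_rot: [-1.353, 1.11, 1.353]
force: [0.2, -0.1, 0.6]
width: 0.998
```

```bash
python3 -c "
from plan import *
from meas import *
snap('wrist','w7')
P,px=cloud('w7');b=lambda x0,x1,y0,y1,z0,z1:P[(P[...,0]>x0)&(P[...,0]<x1)&(P[...,1]>y0)&(P[...,1]<y1)&(P[...,2]>z0)&(P[...,2]<z1)]
print('mhead',rect(b(.4,.6,.2,.4,.07,.085)),'handle',rect(b(.25,.44,.2,.4,.045,.06)))
print('pad',rect(blob('w7',(5,150,100),(18,255,255),.000,.008,(.35,.62,.2,.5))))
h=np.array([.484,.310]);d=np.array([np.cos(np.radians(12)),np.sin(np.radians(12))]); g=h-.047*d; print(g)
plan((g[0],g[1],.20,102),(g[0],g[1],.02,102))
"
```

```text
mhead (array([481.2, 309. ]), array([38.8, 43. ]), 12.3, 1610) handle (array([379.1, 287. ]), array([128.7,  24.1]), 12.5, 3152)
pad (array([479.4, 311.8]), array([119.3, 119.3]), 2.8, 5443)
[0.43802706 0.30022815]
t 19.93 pos [0.4412 0.2984 0.2   ] psi 101.3 tiltz [-1.     0.    -0.001] w 0.997 F [-0.1 -0.7  0.4]
[0.0, 0.0034, 0.003, -0.0116, -0.0005, -0.0001] rows 0.1 turn rows 0.1
[0.225, 0.0034, 0.0031, -0.0116, -0.0005, -0.0001] rows 4.3 turn rows 0.1
```

View pics/w7.png

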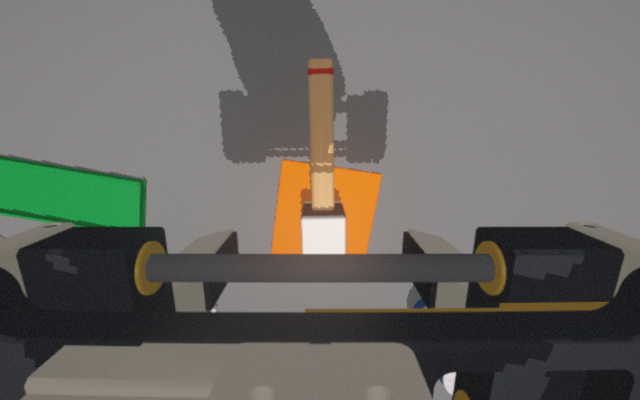

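Call:
{"fn": "step_arm", "kwargs": {"rows": [[-1,0.05,0.0034,0.003,-0.0116,0,0],[-1,0.1,0.0034,0.003,-0.0116,0,0],[-1,0.15,0.0034,0.003,-0.0116,0,0],[-1,0.2,0.0034,0.003,-0.0116,0,0],[-1,0.225,0.0034,0.003,-0.0116,0,0],[-1,0.225,0.0034,0.003,-0.0116,0,0],[1,0.225,0.0034,0.003,-0.0116,0,0],[1,0.225,0.0034,0.003,-0.0116,0,0],[1,0.225,0.0034,0.003,-0.0116,0,0],[1,0.225,0.0034,0.003,-0.0116,0,0],[1,0.225,0.0034,0.003,-0.0116,0,0],[1,0.225,0.0034,0.003,-0.0116,0,0]], "newtons": 60}}

```text
clock: 20.93
position: [0.4377, 0.3013, 0.021]
ee_rot: [-1.365, 1.099, 1.365]
force: [-0.1, 0.3, 0.2]
width: 0.619
```

Call:
{"fn": "step_arm", "kwargs": {"rows": [[1,0,0,0,0,0,0],[1,0,0,0,0,0,0],[1,0,0,0,0,0,0],[1,0,0,0,0,0,0],[1,0,0,0,0,0,0],[1,0,0,0,0,0,0],[1,0,0,0,0,0,0],[1,0,0,0,0,0,0],[1,0,0,0,0,0,0]]}}

```text
clock: 21.68
position: [0.4372, 0.3008, 0.02]
ee_rot: [-1.366, 1.101, 1.365]
force: [0.0, -0.7, -0.3]
width: 0.255
```

```bash
python3 -c "
from plan import *
plan((.438,.3,.03,102))
"
```

```text
t 21.68 pos [0.4372 0.3008 0.02  ] psi 102.3 tiltz [-1.  0. -0.] w 0.255 F [ 0.  -0.7 -0.3]
[-0.0125, -0.0007, -0.0012, 0.0047, -0.0004, -0.0005] rows 0.2 turn rows 0.0
```

Call:
{"fn": "step_arm", "kwargs": {"rows": [[1,-0.02,0,0,0,0,0],[1,-0.06,0,0,0,0,0],[1,-0.1,0,0,0,0,0],[1,-0.15,0,0,0,0,0],[1,-0.175,0,0,0,0,0],[1,-0.175,0,0,0,0,0],[1,-0.175,0,0,0,0,0]]}}

```text
clock: 22.27
position: [0.4373, 0.3012, 0.1604]
ee_rot: [-1.365, 1.099, 1.365]
force: [-0.9, 0.1, -4.2]
width: 0.261
```

```bash
python3 -c "
from plan import *
# red cap wrist frame (.677,.1605). mallet yaw m -> psi=m+90. grip->head offset in tool frame: head-grip vector = -toolY*0.047ish
cap=np.array([.677,.1605]); off=np.hypot(.4837-.4372,.3097-.3008); print(off)
m=np.radians(5); g=cap-off*np.array([np.cos(m),np.sin(m)]); print(g)
plan((g[0],g[1],.16,95))
snap('side','s8'); snap('wrist','w8')
im=cv2.imread('pics/s8.png'); cv2.imwrite('pics/s8c.png',cv2.resize(im[80:280,190:400],None,fx=2.8,fy=2.8,interpolation=cv2.INTER_CUBIC))
"
```

```text
0.047344059817468157
[0.6298361  0.15637369]
t 22.27 pos [0.4373 0.3012 0.1604] psi 102.3 tiltz [-1.    -0.001  0.001] w 0.261 F [-0.9  0.1 -4.2]
[0.0005, -0.1966, -0.2281, 0.1216, 0.0006, 0.0007] rows 5.8 turn rows 1.0
```

View pics/s8c.png

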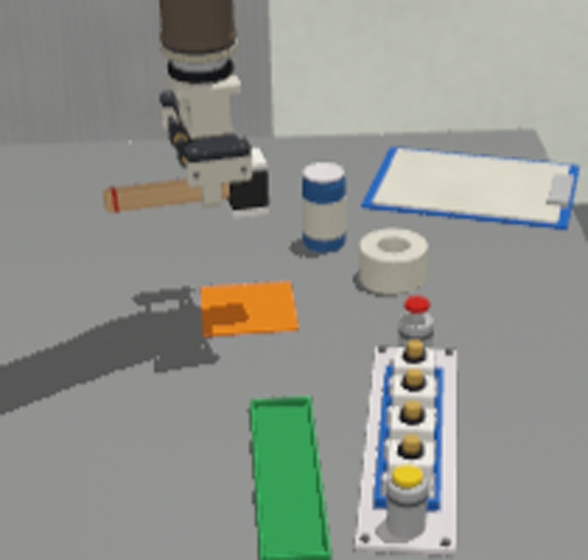

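View pics/w8.png

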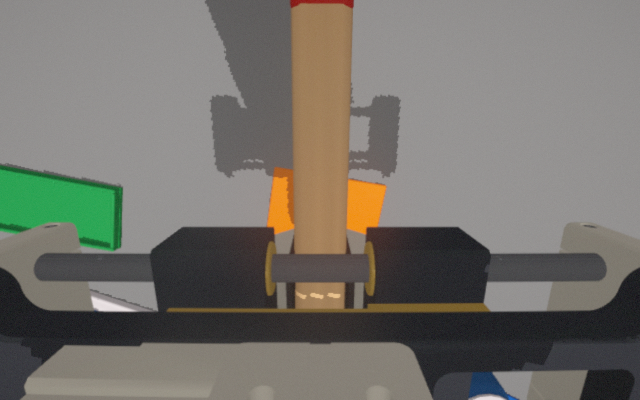

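Call:
{"fn": "step_arm", "kwargs": {"rows": [[1,0,-0.03,-0.035,0.02,0,0],[1,0,-0.065,-0.075,0.04,0,0],[1,0,-0.1,-0.115,0.06,0,0],[1,0,-0.135,-0.155,0.08,0,0],[1,0,-0.165,-0.19,0.1,0,0],[1,0,-0.185,-0.215,0.12,0,0],[1,0,-0.1966,-0.228,0.1216,0,0],[1,0,-0.1966,-0.228,0.1216,0,0],[1,0,-0.1966,-0.228,0.1216,0,0],[1,0,-0.1966,-0.228,0.1216,0,0]]}}

```text
clock: 23.2
position: [0.628, 0.1575, 0.1584]
ee_rot: [-1.273, 1.169, 1.277]
force: [-0.2, 1.1, -4.6]
width: 0.26
```

```bash
python3 -c "
from plan import *
from meas import *
plan((.6298,.1564,.112,95),(.6298,.1564,.094,95))
snap('side','s9'); snap('top','t9')
im=cv2.imread('pics/s9.png'); cv2.imwrite('pics/s9c.png',cv2.resize(im[100:280,230:420],None,fx=3,fy=3,interpolation=cv2.INTER_CUBIC))
for f in ('s9','t9'):
  P,px=cloud(f);b=lambda x0,x1,y0,y1,z0,z1:P[(P[...,0]>x0)&(P[...,0]<x1)&(P[...,1]>y0)&(P[...,1]<y1)&(P[...,2]>z0)&(P[...,2]<z1)]
  q=b(.63,.75,.1,.25,.195,.225); print(f,len(q)); 
  if len(q)>9: print(rect(q),np.median(q[:,2]))
"
```

```text
t 23.2 pos [0.628  0.1575 0.1584] psi 95.1 tiltz [-1.     0.004  0.   ] w 0.26 F [-0.2  1.1 -4.6]
[0.058, -0.0023, -0.0015, 0.0015, 0.0001, -0.0035] rows 1.1 turn rows 0.0
[0.0805, -0.0024, -0.0015, 0.0015, 0.0001, -0.0035] rows 0.4 turn rows 0.0
s9 48
(array([692.6, 157.8]), array([48.8, 15.3]), 79.4, 48) 0.20804418852829326
t9 0
```

View pics/s9c.png

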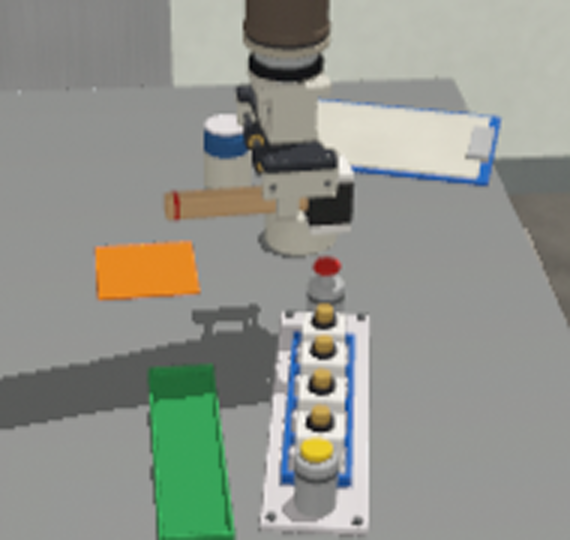

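Call:
{"fn": "step_arm", "kwargs": {"rows": [[1,0.03,-0.0023,-0.0015,0,0,-0.003],[1,0.05,-0.0023,-0.0015,0,0,-0.003],[1,0.06,-0.0023,-0.0015,0,0,-0.003],[1,0.07,-0.0023,-0.0015,0,0,-0.003],[1,0.078,-0.0023,-0.0015,0,0,-0.003],[1,0.079,-0.0023,-0.0015,0,0,-0.003],[1,0.079,-0.0023,-0.0015,0,0,-0.003]]}}

```text
clock: 23.88
position: [0.632, 0.1555, 0.0971]
ee_rot: [-1.275, 1.164, 1.271]
force: [0.3, 0.2, -4.4]
width: 0.256
```

```bash
python3 -c "
from plan import *
from meas import *
plan((.6298,.1564,.094,95))
snap('side','s10')
im=cv2.imread('pics/s10.png'); cv2.imwrite('pics/s10c.png',cv2.resize(im[100:280,230:420],None,fx=3,fy=3,interpolation=cv2.INTER_CUBIC))
P,px=cloud('s10')
y=blob('s10',(20,120,80),(35,255,255),.07,.11,(.5,.8,-.3,0)); print('yellow z',np.percentile(y[:,2],[50,80,95]))
"
```

```text
t 23.88 pos [0.632  0.1555 0.0971] psi 95.0 tiltz [-1.    -0.004 -0.   ] w 0.256 F [ 0.3  0.2 -4.4]
[0.0039, 0.0026, 0.0014, 0.0002, -0.0001, 0.0034] rows 0.1 turn rows 0.0
yellow z [0.09061051 0.09325929 0.09547273]
```

View pics/s10c.png

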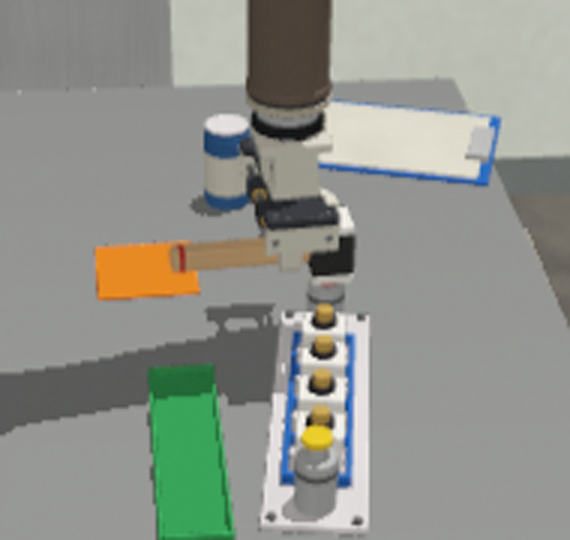

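Call:
{"fn": "step_arm", "kwargs": {"rows": [[1,0.002,0,0,0,0,0.003],[1,0.003,0,0,0,0,0.003],[1,0.004,0,0,0,0,0.003],[1,0.004,0,0,0,0,0.003]]}}

```text
clock: 24.27
position: [0.6323, 0.1551, 0.0958]
ee_rot: [-1.273, 1.166, 1.272]
force: [-6.9, -1.5, 11.4]
width: 0.255
```

Call:
{"fn": "step_arm", "kwargs": {"rows": [[1,0.001,0,0,0,0,0],[1,0.002,0,0,0,0,0],[1,0.002,0,0,0,0,0]]}}

```text
clock: 24.52
position: [0.6322, 0.1551, 0.0955]
ee_rot: [-1.273, 1.165, 1.272]
force: [-12.8, -2.2, 24.0]
width: 0.257
```

Call:
{"fn": "step_arm", "kwargs": {"rows": [[1,-0.02,0,0,0,0,0],[1,-0.05,0,0,0,0,0],[1,-0.08,0,0,0,0,0],[1,-0.082,0,0,0,0,0]]}}

```text
clock: 24.85
position: [0.6347, 0.1553, 0.1626]
ee_rot: [-1.275, 1.161, 1.268]
force: [0.5, 0.0, -4.5]
width: 0.255
```

```bash
python3 -c "
from plan import *
from meas import *
plan((.4372,.3008,.16,102.2),(.4372,.3008,.026,102.2))
snap('side','s11'); fixture('s11')
im=cv2.imread('pics/s11.png'); cv2.imwrite('pics/s11c.png',cv2.resize(im[100:280,230:420],None,fx=3,fy=3,interpolation=cv2.INTER_CUBIC))
"
```

```text
t 24.85 pos [0.6347 0.1553 0.1626] psi 95.0 tiltz [-1.    -0.007  0.001] w 0.255 F [ 0.5  0.  -4.5]
[0.0018, 0.2303, 0.2025, -0.1207, 0.0006, 0.0071] rows 5.9 turn rows 1.0
[0.1693, 0.2315, 0.2023, -0.1207, 0.0006, 0.0071] rows 3.2 turn rows 1.0
s11 (array([675.8, 156.4]), array([24.7, 22.7]), 83.4, 30) 0.0804
s11 (array([ 633.6, -136.9]), array([31.9, 24.4]), 84.1, 67) 0.0938
mid [654.7    9.75] len 296.32031654950697 ang -8.187526635495303
```

View pics/s11c.png

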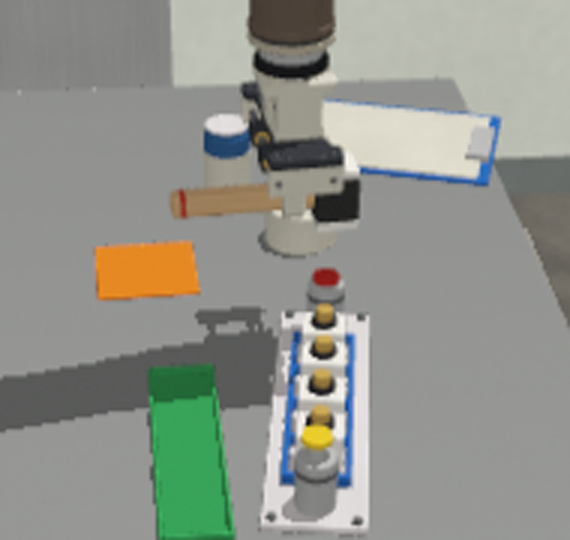

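Call:
{"fn": "step_arm", "kwargs": {"rows": [[1,0,0.04,0.035,-0.02,0,0],[1,0,0.08,0.07,-0.04,0,0.003],[1,0,0.12,0.105,-0.06,0,0.004],[1,0,0.16,0.14,-0.08,0,0.004],[1,0,0.195,0.17,-0.1,0,0.004],[1,0,0.22,0.19,-0.12,0,0.004],[1,0,0.2305,0.2025,-0.1207,0,0.004],[1,0,0.2305,0.2025,-0.1207,0,0.004],[1,0,0.2305,0.2025,-0.1207,0,0.004]]}}

```text
clock: 25.65
position: [0.4331, 0.3007, 0.1568]
ee_rot: [-1.364, 1.104, 1.37]
force: [2.0, -0.4, -4.9]
width: 0.254
```

```bash
python3 -c "
from plan import *
from meas import *
plan((.4372,.3008,.16,102.2),(.4372,.3008,.024,102.2))
"
```

```text
t 25.65 pos [0.4331 0.3007 0.1568] psi 102.3 tiltz [-1.     0.005 -0.001] w 0.254 F [ 2.  -0.4 -4.9]
[-0.0041, -0.005, -0.001, 0.0023, -0.0005, -0.0052] rows 0.1 turn rows 0.0
[0.1659, -0.0059, -0.0009, 0.0023, -0.0005, -0.0052] rows 3.3 turn rows 0.0
```

Call:
{"fn": "step_arm", "kwargs": {"rows": [[1,0.04,-0.003,-0.001,0,0,-0.0025],[1,0.08,-0.003,-0.001,0,0,-0.0025],[1,0.12,-0.003,-0.001,0,0,-0.0025],[1,0.145,-0.003,-0.001,0,0,-0.0025],[1,0.145,-0.003,-0.001,0,0,-0.0025],[1,0.145,-0.003,-0.001,0,0,-0.0025],[1,0.145,-0.003,-0.001,0,0,-0.0025]]}}

```text
clock: 26.23
position: [0.4374, 0.2999, 0.0426]
ee_rot: [-1.363, 1.102, 1.364]
force: [0.8, 0.0, -3.9]
width: 0.258
```

```bash
python3 -c "
from plan import *
from meas import *
plan((.4372,.3008,.021,102.2));snap('side','s12')
im=cv2.imread('pics/s12.png'); cv2.imwrite('pics/s12c.png',cv2.resize(im[130:230,190:340],None,fx=5,fy=5,interpolation=cv2.INTER_CUBIC))
"
```

```text
t 26.23 pos [0.4374 0.2999 0.0426] psi 102.1 tiltz [-1.  0.  0.] w 0.258 F [ 0.8  0.  -3.9]
[0.0269, -0.0, 0.0012, -0.0009, 0.0001, -0.0004] rows 0.5 turn rows 0.0
```

View pics/s12c.png

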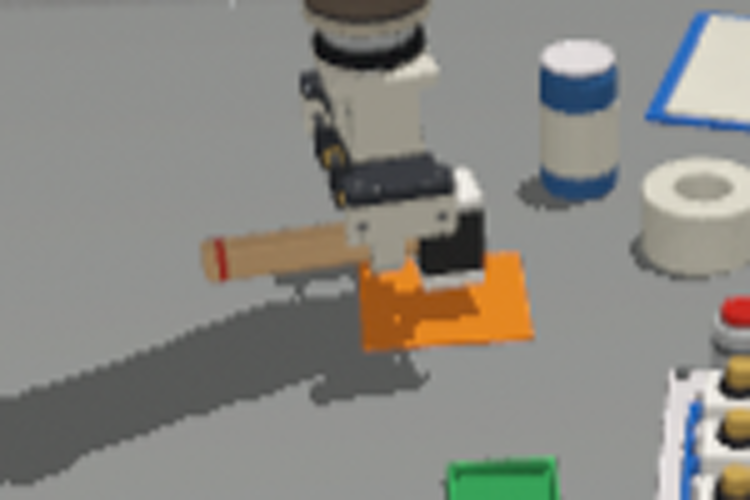

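Call:
{"fn": "step_arm", "kwargs": {"rows": [[1,0.012,0,0.001,0,0,0],[1,0.021,0,0.001,0,0,0],[1,0.0275,0,0.001,0,0,0],[1,0.0275,0,0.001,0,0,0],[1,0.0275,0,0.001,0,0,0]]}}

```text
clock: 26.7
position: [0.4357, 0.3009, 0.0195]
ee_rot: [-1.364, 1.102, 1.366]
force: [-0.5, -0.0, -3.9]
width: 0.257
```

Call:
{"fn": "step_arm", "kwargs": {"rows": [[-1,0,0,0,0,0,0],[-1,0,0,0,0,0,0],[-1,0,0,0,0,0,0],[-1,0,0,0,0,0,0],[-1,0,0,0,0,0,0],[-1,-0.05,0,0,0,0,0],[-1,-0.1,0,0,0,0,0],[-1,-0.15,0,0,0,0,0],[-1,-0.2,0,0,0,0,0],[-1,-0.225,0,0,0,0,0]]}}

```text
clock: 27.53
position: [0.4376, 0.3018, 0.2046]
ee_rot: [-1.363, 1.096, 1.364]
force: [1.3, 0.0, -0.4]
width: 0.934
```

```bash
python3 -c "
from plan import *
from meas import *
plan((.46,.0,.22,70),(.46,.0,.22,47)); snap('wrist','w13')
P,px=cloud('w13');b=lambda x0,x1,y0,y1,z0,z1:P[(P[...,0]>x0)&(P[...,0]<x1)&(P[...,1]>y0)&(P[...,1]<y1)&(P[...,2]>z0)&(P[...,2]<z1)]
print('handle',rect(b(.25,.44,.2,.4,.045,.06)),'mhead',rect(b(.4,.6,.2,.4,.07,.085)))
"
```

```text
t 27.53 pos [0.4376 0.3018 0.2046] psi 102.2 tiltz [-1.    -0.003  0.003] w 0.934 F [ 1.3  0.  -0.4]
[-0.0205, 0.0523, -0.3746, 0.5368, 0.0035, 0.0023] rows 7.3 turn rows 4.5
[-0.0205, 0.0523, -0.3746, 0.9202, 0.004, 0.0016] rows 0.0 turn rows 7.7
handle (array([378.6, 288.7]), array([129.1,  24. ]), 12.0, 3098) mhead (array([480. , 310.2]), array([39. , 44.1]), 11.7, 1601)
```

View pics/w13.png

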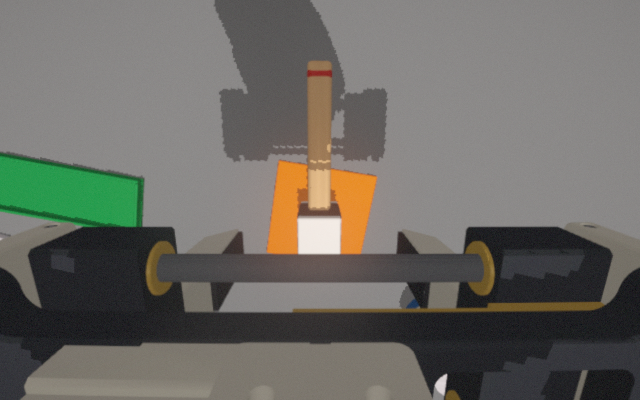

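Call:
{"fn": "step_arm", "kwargs": {"rows": [[1,-0.02,0.052,-0.3746,0.92,0.003,0.002],[1,-0.02,0.052,-0.3746,0.92,0.003,0.002],[1,-0.02,0.052,-0.3746,0.92,0.003,0.002],[1,-0.02,0.052,-0.3746,0.92,0.003,0.002],[1,-0.02,0.052,-0.3746,0.92,0.003,0.002],[1,-0.02,0.052,-0.3746,0.92,0.003,0.002],[1,-0.02,0.052,-0.3746,0.92,0.003,0.002],[1,-0.02,0.052,-0.3746,0.92,0.003,0.002],[1,-0.02,0.052,-0.3746,0.92,0.003,0.002],[1,-0.02,0.052,-0.3746,0.92,0.003,0.002]], "newtons": 25}}

```text
clock: 28.42
position: [0.4589, -0.001, 0.2158]
ee_rot: [-0.642, 1.479, 0.641]
force: [0.3, 0.7, -0.2]
width: 0.321
```

```bash
python3 -c "
from plan import *
from meas import *
plan((.4755,-.25,.20,20)); snap('side','s14'); fixture('s14'); 
"
```

```text
t 28.42 pos [ 0.4589 -0.001   0.2158] psi 47.0 tiltz [-1.     0.002 -0.005] w 0.321 F [ 0.3  0.7 -0.2]
[0.0204, -0.2274, -0.2135, 0.4505, -0.0048, -0.0004] rows 6.0 turn rows 3.8
s14 (array([674.1, 157.9]), array([23. , 27.9]), 24.6, 33) 0.08
s14 (array([ 632.7, -135.9]), array([24.6, 32. ]), 4.6, 67) 0.0934
mid [653.4  11. ] len 296.70254464699156 ang -8.020863631393127
```

Call:
{"fn": "step_arm", "kwargs": {"rows": [[1,0.015,-0.291,-0.276,0.45,-0.004,0],[1,0.015,-0.291,-0.276,0.45,-0.004,0],[1,0.015,-0.291,-0.276,0.45,-0.004,0],[1,0.015,-0.291,-0.276,0.45,-0.004,0],[1,0.015,-0.291,-0.276,0.45,-0.004,0],[1,0.015,-0.291,-0.276,0.45,-0.004,0],[1,0.015,-0.291,-0.276,0.45,-0.004,0],[1,0.015,-0.291,-0.276,0.45,-0.004,0],[1,0.015,-0.291,-0.276,0.45,-0.004,0],[1,0.015,-0.291,-0.276,0.45,-0.004,0],[1,0.015,-0.291,-0.276,0.45,-0.004,0]]}}

```text
clock: 29.38
position: [0.4795, -0.319, 0.2038]
ee_rot: [-0.276, 1.555, 0.278]
force: [0.1, 1.0, -0.4]
width: 0.006
```

```bash
python3 -c "
from plan import *
from meas import *
snap('wrist','w15')
q=blob('w15',(45,100,20),(80,255,255),.05,.08,(.4,.55,-.4,-.25)); print(rect(q),np.percentile(q[:,2],[10,50,90,99]))
plan((.4755,-.318,.20,20),(.4755,-.318,.075,20)); 
"
```

```text
(array([ 476.2, -320.4]), array([28.9, 26.9]), 20.0, 604) [0.06579942 0.0667215  0.06751073 0.06826297]
t 29.43 pos [ 0.4796 -0.3186  0.204 ] psi 20.3 tiltz [-1.     0.002 -0.001] w 0.007 F [ 0.7 -0.3 -0.4]
[0.005, 0.0025, -0.0046, 0.0043, -0.0011, -0.0015] rows 0.1 turn rows 0.0
[0.1612, 0.0023, -0.0044, 0.0043, -0.0011, -0.0015] rows 3.0 turn rows 0.0
```

View pics/w15.png

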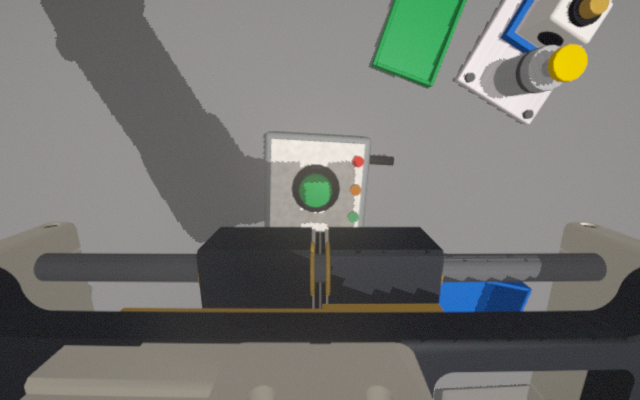

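Call:
{"fn": "step_arm", "kwargs": {"rows": [[1,0.05,-0.0005,-0.0048,0,0,0],[1,0.1,-0.0005,-0.0048,0,0,0],[1,0.14,-0.0005,-0.0048,0,0,0],[1,0.165,-0.0005,-0.0048,0,0,0],[1,0.175,-0.0005,-0.0048,0,0,0],[1,0.18,-0.0005,-0.0048,0,0,0],[1,0.18,-0.0005,-0.0048,0,0,0]]}}

```text
clock: 30.02
position: [0.475, -0.3197, 0.0614]
ee_rot: [-0.273, 1.555, 0.28]
force: [-2.9, 2.6, 5.1]
width: 0.001
```

Call:
{"fn": "step_arm", "kwargs": {"rows": [[1,0.0015,0,0,0,0,0],[1,0.0025,0,0,0,0,0],[1,0.0025,0,0,0,0,0],[1,0.0025,0,0,0,0,0]]}}

```text
clock: 30.35
position: [0.4756, -0.3204, 0.061]
ee_rot: [-0.274, 1.553, 0.278]
force: [-7.5, 8.0, 22.4]
width: 0.006
```

Call:
{"fn": "step_arm", "kwargs": {"rows": [[1,-0.02,0,0,0,0,0],[1,-0.06,0,0,0,0,0],[1,-0.11,0,0,0,0,0],[1,-0.16,0,0,0,0,0],[1,-0.2,0,0,0,0,0],[1,-0.2,0,0,0,0,0]]}}

```text
clock: 30.85
position: [0.4784, -0.3242, 0.2264]
ee_rot: [-0.28, 1.545, 0.27]
force: [0.4, -0.4, 0.4]
width: 0.001
```

```bash
python3 -c "
from plan import *
from meas import *
snap('wrist','w16')
q=blob('w16',(45,100,20),(80,255,255),.05,.08,(.4,.55,-.4,-.25)); print(rect(q),np.percentile(q[:,2],[10,50,90,99]))
plan((.45,.06,.22,60),(.436,.3015,.22,75)); 
snap('top','t16');valves('t16');snap('side','s16');fixture('s16')
"
```

```text
(array([ 475.1, -322.5]), array([28.8, 21.1]), 20.2, 351) [0.06573006 0.06669107 0.0675863  0.06837877]
t 30.9 pos [ 0.4777 -0.3231  0.2233] psi 20.2 tiltz [-1.    -0.005  0.005] w 0.004 F [-0.3  0.  -1.1]
[0.0024, 0.4614, 0.1325, -0.664, 0.0029, 0.0066] rows 9.2 turn rows 5.6
[0.0013, 0.7509, 0.2201, -0.914, 0.002, 0.007] rows 5.8 turn rows 7.7
t16 c [675.1 160.4] s [39.5 37.5] a 56.8 a46 56.8 ztop 0.086 143
t16 c [666.   95.3] s [43.1 46.9] a 81.1 a46 -8.9 ztop 0.08 200
t16 c [660.   40.7] s [42.  47.4] a 82.4 a46 -7.6 ztop 0.08 197
t16 c [651.1 -19.8] s [43.  46.3] a 84.2 a46 -5.8 ztop 0.079 201
t16 c [642.6 -79.1] s [42.3 46.6] a 82.3 a46 -7.7 ztop 0.08 203
t16 c [ 630.5 -134.7] s [38.6 34. ] a 30.9 a46 30.9 ztop 0.09 87
t16 c [418.5 291.4] s [176.9  27.7] a 7.2 a46 7.2 ztop 0.077 343
t16 c [ 466.  -275.3] s [117.2  50. ] a 0.7 a46 0.7 ztop 0.056 410
s16 (array([674.5, 158.1]), array([25.6, 27.4]), 37.1, 36) 0.0793
s16 (array([ 633.6, -136.9]), array([34.1, 24.4]), 84.0, 68) 0.0931
mid [654.05  10.6 ] len 297.8217755638429 ang -7.893400494646826
```

Call:
{"fn": "step_arm", "kwargs": {"rows": [[-1,0.002,0.46,0.1325,-0.664,0.002,0.005],[-1,0.002,0.46,0.1325,-0.664,0.002,0.005],[-1,0.002,0.46,0.1325,-0.664,0.002,0.005],[-1,0.002,0.46,0.1325,-0.664,0.002,0.005],[-1,0.002,0.46,0.1325,-0.664,0.002,0.005],[-1,0.002,0.46,0.1325,-0.664,0.002,0.005],[-1,0.002,0.46,0.1325,-0.664,0.002,0.005],[-1,0.002,0.46,0.1325,-0.664,0.002,0.005],[-1,0.002,0.46,0.1325,-0.664,0.002,0.005],[-1,0.002,0.46,0.1325,-0.664,0.002,0.005],[-1,0.002,0.46,0.1325,-0.664,0.002,0.005]]}}

```text
clock: 31.92
position: [0.4475, 0.0632, 0.2158]
ee_rot: [-0.815, 1.417, 0.825]
force: [-0.1, 0.4, 0.6]
width: 0.754
```

```bash
python3 -c "
from plan import *
plan((.4367,.3015,.20,102)); 
"
```

```text
t 31.92 pos [0.4475 0.0632 0.2158] psi 60.3 tiltz [-1.     0.008 -0.002] w 0.754 F [-0.1  0.4  0.6]
[0.0206, 0.1591, 0.2521, -0.695, 0.001, -0.0083] rows 5.7 turn rows 5.8
```

Call:
{"fn": "step_arm", "kwargs": {"rows": [[-1,0.02,0.159,0.252,-0.695,0,-0.006],[-1,0.02,0.159,0.252,-0.695,0,-0.006],[-1,0.02,0.159,0.252,-0.695,0,-0.006],[-1,0.02,0.159,0.252,-0.695,0,-0.006],[-1,0.02,0.159,0.252,-0.695,0,-0.006],[-1,0.02,0.159,0.252,-0.695,0,-0.006],[-1,0.02,0.159,0.252,-0.695,0,-0.006],[-1,0.02,0.159,0.252,-0.695,0,-0.006],[-1,0.02,0.159,0.252,-0.695,0,-0.006],[-1,0.02,0.159,0.252,-0.695,0,-0.006],[-1,0.02,0.159,0.252,-0.695,0,-0.006]]}}

```text
clock: 32.83
position: [0.4405, 0.2957, 0.2014]
ee_rot: [-1.354, 1.108, 1.354]
force: [0.2, -0.5, 0.1]
width: 0.994
```

```bash
python3 -c "
from plan import *
from meas import *
plan((.4367,.3015,.02,102)); snap('wrist','w17')
P,px=cloud('w17');b=lambda x0,x1,y0,y1,z0,z1:P[(P[...,0]>x0)&(P[...,0]<x1)&(P[...,1]>y0)&(P[...,1]<y1)&(P[...,2]>z0)&(P[...,2]<z1)]
print('handle',rect(b(.25,.44,.2,.4,.045,.06)),'mhead',rect(b(.4,.6,.2,.4,.07,.085)))
"
```

```text
t 32.83 pos [0.4405 0.2957 0.2014] psi 101.4 tiltz [-1. -0.  0.] w 0.994 F [ 0.2 -0.5  0.1]
[0.2267, 0.0032, 0.0079, -0.0103, 0.0004, 0.0002] rows 4.4 turn rows 0.1
handle (array([378.6, 288.4]), array([129.6,  24.1]), 11.6, 3128) mhead (array([480.1, 309.8]), array([39.3, 43.3]), 12.3, 1612)
```

Call:
{"fn": "step_arm", "kwargs": {"rows": [[-1,0.05,0.003,0.0065,-0.009,0,0],[-1,0.1,0.003,0.0065,-0.009,0,0],[-1,0.15,0.003,0.0065,-0.009,0,0],[-1,0.2,0.003,0.0065,-0.009,0,0],[-1,0.2265,0.003,0.0065,-0.009,0,0],[-1,0.2265,0.003,0.0065,-0.009,0,0],[1,0.2265,0.003,0.0065,-0.009,0,0],[1,0.2265,0.003,0.0065,-0.009,0,0],[1,0.2265,0.003,0.0065,-0.009,0,0],[1,0.2265,0.003,0.0065,-0.009,0,0],[1,0.2265,0.003,0.0065,-0.009,0,0],[1,0.2265,0.003,0.0065,-0.009,0,0]], "newtons": 60}}

```text
clock: 33.88
position: [0.437, 0.3028, 0.0211]
ee_rot: [-1.362, 1.099, 1.363]
force: [0.3, 0.2, -0.2]
width: 0.614
```

Call:
{"fn": "step_arm", "kwargs": {"rows": [[1,0,0,0,0,0,0],[1,0,0,0,0,0,0],[1,0,0,0,0,0,0],[1,0,0,0,0,0,0],[1,0,0,0,0,0,0],[1,0,0,0,0,0,0],[1,0,0,0,0,0,0],[1,0,0,0,0,0,0],[1,0,0,0,0,0,0]]}}

```text
clock: 34.63
position: [0.4365, 0.3023, 0.0201]
ee_rot: [-1.362, 1.101, 1.363]
force: [-0.8, -1.3, -0.4]
width: 0.258
```

Call:
{"fn": "step_arm", "kwargs": {"rows": [[1,-0.02,0,0,0,0,0],[1,-0.06,0,0,0,0,0],[1,-0.1,0,0,0,0,0],[1,-0.15,0,0,0,0,0],[1,-0.2,0,0,0,0,0],[1,-0.2,0,0,0,0,0],[1,-0.2,0,0,0,0,0]]}}

```text
clock: 35.22
position: [0.4373, 0.3031, 0.1819]
ee_rot: [-1.362, 1.096, 1.362]
force: [0.0, 0.2, -4.7]
width: 0.258
```

```bash
python3 -c "
from plan import *
cap=np.array([.6352,-.136]); m=np.radians(2); g=cap-.0473*np.array([np.cos(m),np.sin(m)]); print(g)
plan((.55,.08,.18,95),(g[0],g[1],.18,92))
"
```

```text
[ 0.58792881 -0.13765075]
t 35.22 pos [0.4373 0.3031 0.1819] psi 102.1 tiltz [-1.    -0.004  0.003] w 0.258 F [ 0.   0.2 -4.7]
[0.0016, -0.0791, -0.3023, 0.1187, 0.0035, 0.0034] rows 6.0 turn rows 1.0
[0.0007, -0.0684, -0.5782, 0.1687, 0.0036, 0.0034] rows 5.3 turn rows 1.4
```

Call:
{"fn": "step_arm", "kwargs": {"rows": [[1,0,-0.005,-0.03,0.02,0,0],[1,0,-0.01,-0.075,0.04,0,0],[1,0,-0.015,-0.125,0.06,0,0],[1,0,-0.02,-0.175,0.08,0,0],[1,0,-0.03,-0.225,0.1,0,0],[1,0,-0.035,-0.275,0.12,0,0],[1,0,-0.04,-0.325,0.13,0,0],[1,0,-0.045,-0.375,0.14,0,0],[1,0,-0.05,-0.425,0.15,0,0],[1,0,-0.055,-0.475,0.16,0,0],[1,0,-0.065,-0.52,0.168,0,0],[1,0,-0.068,-0.55,0.168,0,0]]}}

```text
clock: 36.22
position: [0.5815, -0.1209, 0.1772]
ee_rot: [-1.231, 1.197, 1.234]
force: [1.6, 0.0, -4.0]
width: 0.254
```

```bash
python3 -c "
from plan import *
plan((.5879,-.1377,.15,92))
"
```

```text
t 36.22 pos [ 0.5815 -0.1209  0.1772] psi 91.8 tiltz [-1.     0.003 -0.001] w 0.254 F [ 1.6  0.  -4. ]
[0.0339, -0.0075, -0.0213, -0.0031, -0.0005, -0.003] rows 0.8 turn rows 0.0
```

Call:
{"fn": "step_arm", "kwargs": {"rows": [[1,0.01,-0.003,-0.023,0,0,0],[1,0.03,-0.003,-0.023,0,0,0],[1,0.035,-0.003,-0.023,0,0,0],[1,0.035,-0.003,-0.023,0,0,0],[1,0.035,-0.003,-0.023,0,0,0]]}}

```text
clock: 36.63
position: [0.5842, -0.1335, 0.1504]
ee_rot: [-1.233, 1.192, 1.239]
force: [0.4, 0.0, -5.1]
width: 0.257
```

```bash
python3 -c "
from plan import *
from meas import *
plan((.5879,-.1377,.112,92),(.5879,-.1377,.094,92))
snap('side','s18');snap('wrist','w18')
im=cv2.imread('pics/s18.png'); cv2.imwrite('pics/s18c.png',cv2.resize(im[130:310,230:420],None,fx=3,fy=3,interpolation=cv2.INTER_CUBIC))
P,px=cloud('s18');b=lambda x0,x1,y0,y1,z0,z1:P[(P[...,0]>x0)&(P[...,0]<x1)&(P[...,1]>y0)&(P[...,1]<y1)&(P[...,2]>z0)&(P[...,2]<z1)]
q=b(.58,.7,-.2,-.07,.185,.215); print(rect(q),np.median(q[:,2])); print(np.percentile(q[:,0],[1,99]),np.percentile(q[:,1],[1,99]))
y=blob('s18',(20,120,80),(35,255,255),.07,.11,(.5,.8,-.3,0)); print(rect(y))
"
```

```text
t 36.63 pos [ 0.5842 -0.1335  0.1504] psi 92.1 tiltz [-1.     0.003  0.002] w 0.257 F [ 0.4  0.  -5.1]
[0.048, -0.0046, -0.0055, 0.0018, 0.002, -0.0026] rows 0.9 turn rows 0.0
[0.0705, -0.0046, -0.0056, 0.0018, 0.002, -0.0026] rows 0.4 turn rows 0.0
(array([ 642.4, -135.6]), array([21.6, 48.1]), 6.7, 109) 0.20222257597834536
[0.63139492 0.65186931] [-0.15745522 -0.11365079]
(array([ 635. , -117.6]), array([71.4, 24.4]), 85.4, 85)
```

View pics/s18c.png

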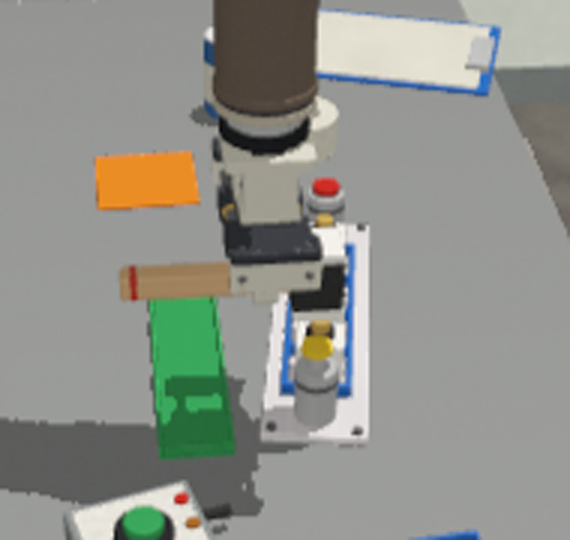

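Call:
{"fn": "step_arm", "kwargs": {"rows": [[1,0.02,-0.0044,-0.004,0,0,-0.001],[1,0.037,-0.0044,-0.004,0,0,-0.002],[1,0.048,-0.0044,-0.004,0,0,-0.002],[1,0.06,-0.0044,-0.004,0,0,-0.002],[1,0.068,-0.0044,-0.004,0,0,-0.002],[1,0.071,-0.0044,-0.004,0,0,-0.002],[1,0.071,-0.0044,-0.004,0,0,-0.002]]}}

```text
clock: 37.32
position: [0.5888, -0.1373, 0.0959]
ee_rot: [-1.235, 1.188, 1.234]
force: [-3.0, 1.2, 3.6]
width: 0.253
```

Call:
{"fn": "step_arm", "kwargs": {"rows": [[1,0.001,0,0,0,0,0],[1,0.002,0,0,0,0,0],[1,0.002,0,0,0,0,0]]}}

```text
clock: 37.57
position: [0.5888, -0.1374, 0.0956]
ee_rot: [-1.235, 1.188, 1.234]
force: [-10.9, 4.2, 18.8]
width: 0.257
```

Bottomed out (about 23 N net). Lift and check.

Call:
{"fn": "step_arm", "kwargs": {"rows": [[1,-0.02,0,0,0,0,0],[1,-0.05,0,0,0,0,0],[1,-0.09,0,0,0,0,0],[1,-0.105,0,0,0,0,0],[1,-0.105,0,0,0,0,0]]}}

```text
clock: 37.98
position: [0.5909, -0.1385, 0.181]
ee_rot: [-1.239, 1.186, 1.229]
force: [0.5, 0.4, -5.0]
width: 0.253
```

```bash
python3 -c "
from plan import *
from meas import *
plan((.4365,.3015,.18,102))
snap('side','s19');fixture('s19')
im=cv2.imread('pics/s19.png'); cv2.imwrite('pics/s19c.png',cv2.resize(im[130:310,230:420],None,fx=3,fy=3,interpolation=cv2.INTER_CUBIC))
"
```

```text
t 37.98 pos [ 0.5909 -0.1385  0.181 ] psi 92.0 tiltz [-1.    -0.009 -0.   ] w 0.253 F [ 0.5  0.4 -5. ]
[-0.0003, 0.1734, 0.5565, -0.1662, -0.0008, 0.0086] rows 11.2 turn rows 1.4
s19 (array([675.6, 155.9]), array([23.1, 24.1]), 66.2, 36) 0.0936
s19 (array([ 634.2, -114.7]), array([76. , 27.3]), 86.3, 73) 0.0789
mid [654.9  20.6] len 273.7486438322572 ang -8.698423747095603
```

View pics/s19c.png

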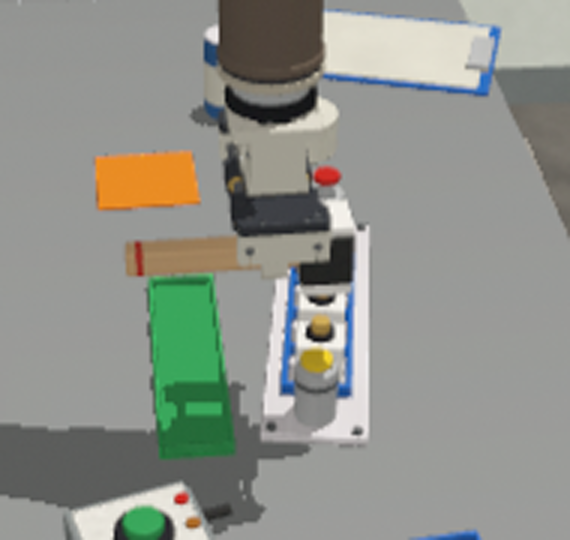

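Call:
{"fn": "step_arm", "kwargs": {"rows": [[1,0,0.008,0.03,-0.02,0,0],[1,0,0.022,0.075,-0.04,0,0.002],[1,0,0.038,0.125,-0.06,0,0.004],[1,0,0.054,0.175,-0.08,0,0.006],[1,0,0.07,0.225,-0.1,0,0.006],[1,0,0.086,0.275,-0.12,0,0.006],[1,0,0.102,0.325,-0.13,0,0.006],[1,0,0.117,0.375,-0.14,0,0.006],[1,0,0.133,0.425,-0.15,0,0.006],[1,0,0.148,0.475,-0.16,0,0.006],[1,0,0.162,0.52,-0.166,0,0.006],[1,0,0.17,0.545,-0.166,0,0.006]]}}

```text
clock: 39.03
position: [0.4336, 0.2981, 0.1759]
ee_rot: [-1.361, 1.103, 1.372]
force: [0.2, 1.2, -3.9]
width: 0.257
```

Call:
{"fn": "step_arm", "kwargs": {"rows": [[1,0.02,0.002,0.007,0,0,0],[1,0.06,0.002,0.011,0,0,0],[1,0.1,0.002,0.011,0,0,0],[1,0.14,0.002,0.011,0,0,0],[1,0.165,0.002,0.011,0,0,0],[1,0.165,0.002,0.011,0,0,0],[1,0.165,0.002,0.011,0,0,0]]}}

```text
clock: 39.62
position: [0.432, 0.3003, 0.0439]
ee_rot: [-1.359, 1.11, 1.367]
force: [0.6, 0.5, -3.5]
width: 0.259
```

```bash
python3 -c "
from plan import *
plan((.4365,.3015,.0203,102))
"
```

```text
t 39.62 pos [0.432  0.3003 0.0439] psi 102.0 tiltz [-1.     0.008 -0.001] w 0.259 F [ 0.6  0.5 -3.5]
[0.0295, -0.0061, 0.0003, -0.0003, -0.0007, -0.0072] rows 0.6 turn rows 0.1
```

Call:
{"fn": "step_arm", "kwargs": {"rows": [[1,0.01,-0.0055,0,0,0,-0.007],[1,0.02,-0.0055,0,0,0,-0.007],[1,0.026,-0.0055,0,0,0,-0.007],[1,0.0295,-0.0055,0,0,0,-0.007],[1,0.0295,-0.0055,0,0,0,-0.007],[1,0.0295,-0.0055,0,0,0,-0.007]]}}

```text
clock: 40.12
position: [0.4375, 0.3023, 0.022]
ee_rot: [-1.362, 1.099, 1.36]
force: [0.2, 0.1, -4.8]
width: 0.261
```

```bash
python3 -c "
from plan import *
plan((.4365,.3015,.0203,102))
"
```

```text
t 40.12 pos [0.4375 0.3023 0.022 ] psi 102.0 tiltz [-1.    -0.004  0.001] w 0.261 F [ 0.2  0.1 -4.8]
[0.0022, 0.0014, -0.0007, -0.0002, 0.0014, 0.0035] rows 0.1 turn rows 0.0
```

Call:
{"fn": "step_arm", "kwargs": {"rows": [[1,0.0015,0,0,0,0,0.002],[1,0.002,0,0,0,0,0.002],[1,0.002,0,0,0,0,0.002]]}}

```text
clock: 40.37
position: [0.4376, 0.3023, 0.0204]
ee_rot: [-1.361, 1.101, 1.361]
force: [0.3, 0.7, -4.1]
width: 0.257
```

Call:
{"fn": "step_arm", "kwargs": {"rows": [[-1,0,0,0,0,0,0],[-1,0,0,0,0,0,0],[-1,0,0,0,0,0,0],[-1,0,0,0,0,0,0],[-1,0,0,0,0,0,0],[-1,-0.05,0,0,0,0,0],[-1,-0.1,0,0,0,0,0],[-1,-0.15,0,0,0,0,0],[-1,-0.2,0,0,0,0,0],[-1,-0.225,0,0,0,0,0]]}}

```text
clock: 41.2
position: [0.4387, 0.3028, 0.2052]
ee_rot: [-1.361, 1.095, 1.359]
force: [1.0, 2.0, -0.6]
width: 0.931
```

```bash
python3 -c "
from plan import *
from meas import *
snap('wrist','w20');snap('top','t20');valves('t20')
P,px=cloud('w20');b=lambda x0,x1,y0,y1,z0,z1:P[(P[...,0]>x0)&(P[...,0]<x1)&(P[...,1]>y0)&(P[...,1]<y1)&(P[...,2]>z0)&(P[...,2]<z1)]
print('handle',rect(b(.25,.44,.2,.4,.045,.06)),'mhead',rect(b(.4,.6,.2,.4,.07,.085)))
plan((.6,.15,.22,45))
"
```

```text
t20 c [671.5 158.6] s [31.1 39.9] a 21.2 a46 -68.8 ztop 0.09 71
t20 c [665.8  95.3] s [43.  46.3] a 81.7 a46 -8.3 ztop 0.079 200
t20 c [659.4  40.7] s [42.1 46.8] a 81.1 a46 -8.9 ztop 0.081 198
t20 c [651.  -19.7] s [42.7 46.1] a 82.9 a46 -7.1 ztop 0.081 201
t20 c [643.4 -79.1] s [43.  47.3] a 82.6 a46 -7.4 ztop 0.079 204
t20 c [ 632.4 -137.3] s [37.8 38.1] a 46.2 a46 -43.8 ztop 0.085 145
t20 c [ 464.1 -288.3] s [110.2  50.8] a 16.6 a46 16.6 ztop 0.056 414
t20 c [370.1 283.9] s [79.9 16.1] a 11.8 a46 11.8 ztop 0.059 109
handle (array([378.7, 290.8]), array([128.3,  23.5]), 11.4, 3056) mhead (array([481.3, 311. ]), array([40.6, 43.5]), 11.1, 1641)
t 41.3 pos [0.4392 0.3034 0.2046] psi 102.0 tiltz [-1.    -0.008  0.005] w 0.984 F [ 0.3 -0.7 -0.7]
[-0.0192, -0.1569, -0.2292, 0.9497, 0.0085, 0.0046] rows 5.3 turn rows 8.0
```

View pics/w20.png

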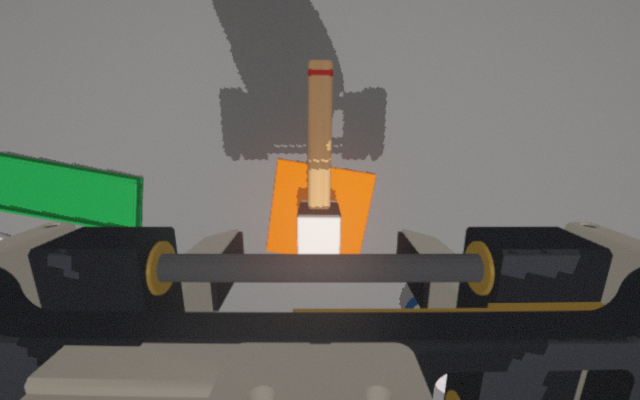

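Call:
{"fn": "step_arm", "kwargs": {"rows": [[-1,-0.02,-0.156,-0.229,0.95,0.005,0.003],[-1,-0.02,-0.156,-0.229,0.95,0.005,0.003],[-1,-0.02,-0.156,-0.229,0.95,0.005,0.003],[-1,-0.02,-0.156,-0.229,0.95,0.005,0.003],[-1,-0.02,-0.156,-0.229,0.95,0.005,0.003],[-1,-0.02,-0.156,-0.229,0.95,0.005,0.003],[-1,-0.02,-0.156,-0.229,0.95,0.005,0.003],[-1,-0.02,-0.156,-0.229,0.95,0.005,0.003],[-1,-0.02,-0.156,-0.229,0.95,0.005,0.003]], "newtons": 25}}

```text
clock: 42.05
position: [0.5971, 0.1482, 0.2149]
ee_rot: [-0.61, 1.49, 0.608]
force: [0.2, 0.8, -0.2]
width: 0.997
```

```bash
python3 -c "
from plan import *
plan((.667,.0965,.15,-8))"
```

```text
t 42.05 pos [0.5971 0.1482 0.2149] psi 44.6 tiltz [-1.     0.001 -0.006] w 0.997 F [ 0.2  0.8 -0.2]
[0.0809, -0.1075, 0.0172, 0.877, -0.0056, 0.0017] rows 2.6 turn rows 7.3
```

Call:
{"fn": "step_arm", "kwargs": {"rows": [[-1,0,-0.1075,0.017,0.877,-0.005,0.001],[-1,0,-0.1075,0.017,0.877,-0.005,0.001],[-1,0.02,-0.1075,0.017,0.877,-0.005,0.001],[-1,0.04,-0.1075,0.017,0.877,-0.005,0.001],[-1,0.06,-0.1075,0.017,0.877,-0.005,0.001],[-1,0.08,-0.1075,0.017,0.877,-0.005,0.001],[-1,0.08,-0.1075,0.017,0.877,-0.005,0.001],[-1,0.08,-0.1075,0.017,0.877,-0.005,0.001],[-1,0.08,-0.1075,0.017,0.877,-0.005,0.001],[-1,0.08,-0.1075,0.017,0.877,-0.005,0.001]]}}

```text
clock: 42.88
position: [0.6672, 0.0976, 0.1515]
ee_rot: [0.1, 1.568, -0.101]
force: [-0.3, -0.4, -0.3]
width: 1.002
```

```bash
python3 -c "
from plan import *
from meas import *
plan((.667,.0965,.15,-8),(.667,.0965,.03,-8)); snap('wrist','w21');valves('w21')
snap('side','s21')
im=cv2.imread('pics/s21.png'); cv2.imwrite('pics/s21c.png',cv2.resize(im[130:310,230:420],None,fx=3,fy=3,interpolation=cv2.INTER_CUBIC))"
```

```text
t 42.88 pos [0.6672 0.0976 0.1515] psi -7.3 tiltz [-1. -0.  0.] w 1.002 F [-0.3 -0.4 -0.3]
[0.0018, -0.0013, -0.0001, 0.011, 0.0004, 0.0002] rows 0.0 turn rows 0.1
[0.1518, -0.0013, -0.0001, 0.011, 0.0004, 0.0002] rows 2.9 turn rows 0.1
w21 c [456.5 289.2] s [ 7.9 63.4] a 87.0 a46 -3.0 ztop 0.053 539
w21 c [677.4 161.8] s [39.1 40. ] a 7.5 a46 -82.5 ztop 0.071 644
w21 c [667.9  97.5] s [42.  46.1] a 81.6 a46 -8.4 ztop 0.078 2632
w21 c [663.5  59.1] s [10.2 45.8] a 82.8 a46 -7.2 ztop 0.061 929
w21 c [659.6  29.7] s [14.6 44. ] a 81.1 a46 -8.9 ztop 0.078 162
w21 c [6.55e+02 4.00e-01] s [ 8.  45.5] a 87.9 a46 -2.1 ztop 0.06 808
```

View pics/w21.png

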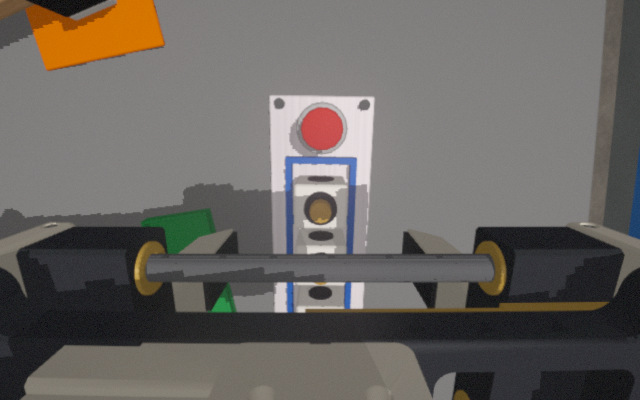

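View pics/s21c.png

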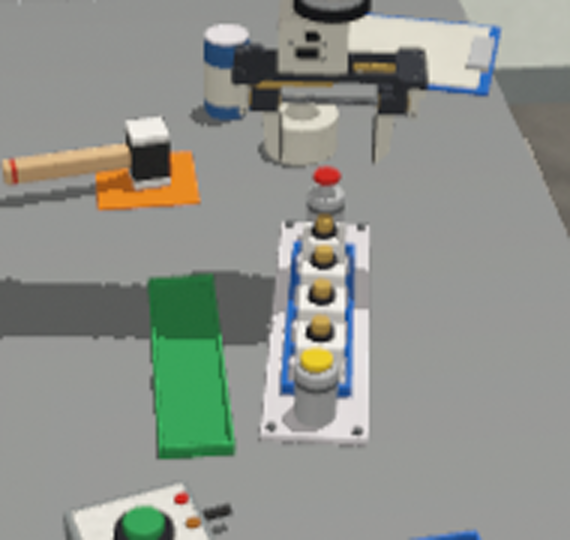

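Valve 0 sits at (0.668, 0.0970). Grip it.

Call:
{"fn": "step_arm", "kwargs": {"rows": [[-1,0.05,-0.0005,0.001,0.011,0,0],[-1,0.09,-0.0005,0.001,0.011,0,0],[-1,0.125,-0.0005,0.001,0.011,0,0],[-1,0.151,-0.0005,0.001,0.011,0,0],[1,0.151,-0.0005,0.001,0.011,0,0],[1,0.151,-0.0005,0.001,0.011,0,0],[1,0.151,-0.0005,0.001,0.011,0,0],[1,0.151,-0.0005,0.001,0.011,0,0],[1,0.151,-0.0005,0.001,0.011,0,0],[1,0.151,-0.0005,0.001,0.011,0,0],[1,0.151,-0.0005,0.001,0.011,0,0],[1,0.151,-0.0005,0.001,0.011,0,0]]}}

```text
clock: 43.98
position: [0.6686, 0.097, 0.0319]
ee_rot: [0.114, 1.566, -0.113]
force: [-3.1, 0.5, 4.7]
width: 0.5
```

Call:
{"fn": "step_arm", "kwargs": {"rows": [[1,0,0,0,0,0,0],[1,0,0,0,0,0,0]]}}

```text
clock: 44.15
position: [0.6686, 0.0971, 0.0319]
ee_rot: [0.114, 1.566, -0.113]
force: [-2.2, -0.0, 6.0]
width: 0.5
```

```bash
python3 -c "
from plan import *
plan((.667,.0965,.15,-8),(.5156,.052,.12,1.5),(.5156,.052,.0255,1.5))"
```

```text
t 44.15 pos [0.6686 0.0971 0.0319] psi -8.3 tiltz [-1.     0.001  0.001] w 0.5 F [-2.2 -0.   6. ]
[-0.1476, -0.0008, -0.0017, -0.0047, 0.0014, -0.0008] rows 2.8 turn rows 0.0
[-0.1104, -0.0832, -0.181, -0.163, 0.0015, -0.0007] rows 3.9 turn rows 1.4
[0.0077, -0.0833, -0.1812, -0.163, 0.0015, -0.0007] rows 2.3 turn rows 1.4
```

Call:
{"fn": "step_arm", "kwargs": {"rows": [[1,-0.05,0,0,0,0,0],[1,-0.09,0,0,0,0,0],[1,-0.115,0,0,0,0,0],[1,-0.115,-0.083,-0.181,-0.163,0,0],[1,-0.115,-0.083,-0.181,-0.163,0,0],[1,-0.115,-0.083,-0.181,-0.163,0,0],[1,-0.115,-0.083,-0.181,-0.163,0,0],[1,-0.115,-0.083,-0.181,-0.163,0,0],[1,-0.08,-0.083,-0.181,-0.163,0,0],[1,-0.05,-0.083,-0.181,-0.163,0,0],[1,-0.05,-0.083,-0.181,-0.163,0,0]]}}

```text
clock: 45.07
position: [0.5132, 0.0522, 0.0681]
ee_rot: [-0.021, 1.574, 0.02]
force: [-1.4, -0.2, -2.1]
width: 0.5
```

```bash
python3 -c "
from plan import *
plan((.5156,.052,.0265,1.5)); snap('wrist','w22')"
```

```text
t 45.07 pos [0.5132 0.0522 0.0681] psi 1.5 tiltz [-1.    -0.001 -0.004] w 0.5 F [-1.4 -0.2 -2.1]
[0.0519, -0.0003, 0.0032, 0.0002, -0.0036, 0.0006] rows 1.0 turn rows 0.0
```

View pics/w22.png

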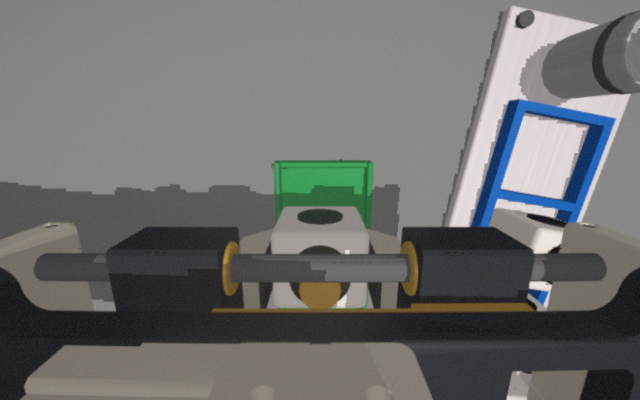

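Call:
{"fn": "step_arm", "kwargs": {"rows": [[1,0.02,0,0.0025,0,-0.002,0],[1,0.038,0,0.0025,0,-0.002,0],[1,0.048,0,0.0025,0,-0.002,0],[1,0.052,0,0.0025,0,-0.002,0],[1,0.052,0,0.0025,0,-0.002,0],[1,0.052,0,0.0025,0,-0.002,0],[-1,0.052,0,0.0025,0,-0.002,0],[-1,0.052,0,0.0025,0,-0.002,0],[-1,0.052,0,0.0025,0,-0.002,0],[-1,0.052,0,0.0025,0,-0.002,0],[-1,0.052,0,0.0025,0,-0.002,0]]}}

```text
clock: 46.03
position: [0.5178, 0.0521, 0.0298]
ee_rot: [-0.02, 1.567, 0.021]
force: [0.0, 0.6, 0.2]
width: 0.806
```

```bash
python3 -c "
from plan import *
plan((.5156,.052,.14,1.5),(.661,.0415,.14,-8),(.661,.0415,.031,-8))"
```

```text
t 46.03 pos [0.5178 0.0521 0.0298] psi 1.5 tiltz [-1.     0.     0.004] w 0.806 F [0.  0.6 0.2]
[-0.1378, -0.0, -0.0022, -0.0002, 0.0036, -0.0003] rows 2.6 turn rows 0.0
[-0.1371, -0.0179, 0.1791, 0.1582, 0.0035, -0.0006] rows 3.5 turn rows 1.3
[-0.0009, -0.0179, 0.1786, 0.1582, 0.0035, -0.0006] rows 2.6 turn rows 1.3
```

Call:
{"fn": "step_arm", "kwargs": {"rows": [[-1,-0.05,0,-0.001,0,0.002,0],[-1,-0.1,0,-0.001,0,0.002,0],[-1,-0.137,0,-0.001,0,0.002,0],[-1,-0.137,-0.018,0.179,0.158,0.002,0],[-1,-0.137,-0.018,0.179,0.158,0.002,0],[-1,-0.137,-0.018,0.179,0.158,0.002,0],[-1,-0.137,-0.018,0.179,0.158,0.002,0],[-1,-0.137,-0.018,0.179,0.158,0.002,0],[-1,-0.137,-0.018,0.179,0.158,0.002,0],[-1,-0.137,-0.018,0.179,0.158,0.002,0]]}}

```text
clock: 46.87
position: [0.6598, 0.0411, 0.1392]
ee_rot: [0.11, 1.568, -0.11]
force: [-0.4, 0.2, -0.5]
width: 1.004
```

```bash
python3 -c "
from plan import *
from meas import *
plan((.661,.0415,.031,-8)); snap('wrist','w23');valves('w23');snap('top','t23');valves('t23')"
```

```text
t 46.87 pos [0.6598 0.0411 0.1392] psi -8.0 tiltz [-1.  0. -0.] w 1.004 F [-0.4  0.2 -0.5]
[0.1352, 0.0006, 0.0014, -0.0003, -0.0001, -0.0002] rows 2.6 turn rows 0.0
w23 c [676.9 156. ] s [31.4 40.7] a 81.9 a46 -8.1 ztop 0.072 1279
w23 c [661.3  43.3] s [41.1 45.9] a 82.6 a46 -7.4 ztop 0.078 2880
w23 c [519.9  52.3] s [46.8 42. ] a 1.6 a46 1.6 ztop 0.072 2474
w23 c [655.4   1.1] s [ 4.8 45.8] a 81.9 a46 -8.1 ztop 0.055 488
w23 c [651.6 -25.4] s [25.4 45.1] a 83.3 a46 -6.7 ztop 0.079 766
w23 c [647.1 -58.2] s [ 5.4 45.9] a 82.7 a46 -7.3 ztop 0.05 375
t23 c [671.5 158.5] s [31.6 39.7] a 20.6 a46 -69.4 ztop 0.09 76
t23 c [648.9 -28.5] s [25.9 47.6] a 75.3 a46 -14.7 ztop 0.081 117
t23 c [643.2 -78.8] s [42.7 46. ] a 81.6 a46 -8.4 ztop 0.079 203
t23 c [ 633.  -136.2] s [38.9 37.7] a 3.4 a46 3.4 ztop 0.085 143
t23 c [418.5 292. ] s [176.4  26.4] a 6.2 a46 6.2 ztop 0.077 333
t23 c [ 464.6 -275.1] s [114.2  49.7] a 0.2 a46 0.2 ztop 0.056 417
```

View pics/w23.png

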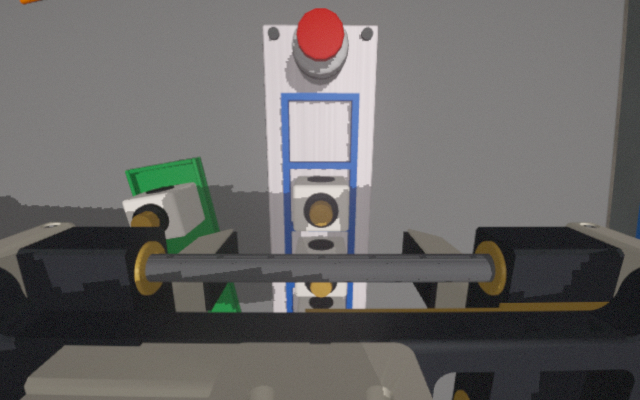

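Call:
{"fn": "step_arm", "kwargs": {"rows": [[-1,0.05,0.001,0.0015,0,0,0],[-1,0.09,0.001,0.0015,0,0,0],[-1,0.12,0.001,0.0015,0,0,0],[-1,0.136,0.001,0.0015,0,0,0],[1,0.136,0.001,0.0015,0,0,0],[1,0.136,0.001,0.0015,0,0,0],[1,0.136,0.001,0.0015,0,0,0],[1,0.136,0.001,0.0015,0,0,0],[1,0.136,0.001,0.0015,0,0,0],[1,0.136,0.001,0.0015,0,0,0],[1,0.136,0.001,0.0015,0,0,0],[1,0.136,0.001,0.0015,0,0,0]]}}

```text
clock: 47.97
position: [0.6623, 0.0421, 0.0312]
ee_rot: [0.11, 1.567, -0.109]
force: [-2.3, 1.3, 3.1]
width: 0.501
```

Call:
{"fn": "step_arm", "kwargs": {"rows": [[1,0,0,0,0,0,0],[1,0,0,0,0,0,0]]}}

```text
clock: 48.13
position: [0.6623, 0.0421, 0.0312]
ee_rot: [0.11, 1.567, -0.109]
force: [-2.3, -0.2, 5.9]
width: 0.5
```

```bash
python3 -c "
from plan import *
plan((.661,.0425,.13,-8),(.5192,-.010,.12,1.5),(.5192,-.010,.0255,1.5))"
```

```text
t 48.13 pos [0.6623 0.0421 0.0312] psi -8.0 tiltz [-1.     0.001  0.001] w 0.5 F [-2.3 -0.2  5.9]
[-0.1234, 0.0003, -0.0015, 0.0002, 0.0013, -0.0009] rows 2.4 turn rows 0.0
[-0.1112, -0.0893, -0.1679, -0.1581, 0.0013, -0.0008] rows 3.6 turn rows 1.3
[0.0069, -0.0894, -0.1681, -0.1581, 0.0013, -0.0008] rows 2.3 turn rows 1.3
```

Call:
{"fn": "step_arm", "kwargs": {"rows": [[1,-0.05,0,0,0,0,0],[1,-0.09,0,0,0,0,0],[1,-0.115,0,0,0,0,0],[1,-0.115,-0.0893,-0.168,-0.158,0,0],[1,-0.115,-0.0893,-0.168,-0.158,0,0],[1,-0.115,-0.0893,-0.168,-0.158,0,0],[1,-0.115,-0.0893,-0.168,-0.158,0,0],[1,-0.115,-0.0893,-0.168,-0.158,0,0],[1,-0.08,-0.0893,-0.168,-0.158,0,0],[1,-0.04,-0.0893,-0.168,-0.158,0,0],[1,-0.04,-0.0893,-0.168,-0.158,0,0],[1,-0.04,-0.0893,-0.168,-0.158,0,0]]}}

```text
clock: 49.13
position: [0.5179, -0.0103, 0.0619]
ee_rot: [-0.02, 1.573, 0.02]
force: [0.5, -0.2, -1.0]
width: 0.497
```

```bash
python3 -c "
from plan import *
plan((.519,-.010,.0255,1.5))"
```

```text
t 49.13 pos [ 0.5179 -0.0103  0.0619] psi 1.5 tiltz [-1.    -0.    -0.002] w 0.497 F [ 0.5 -0.2 -1. ]
[0.0455, 0.0004, 0.0014, -0.0007, -0.0022, 0.0003] rows 0.9 turn rows 0.0
```

Call:
{"fn": "step_arm", "kwargs": {"rows": [[1,0.02,0,0.001,0,0,0],[1,0.035,0,0.001,0,0,0],[1,0.043,0,0.001,0,0,0],[1,0.046,0,0.001,0,0,0],[1,0.046,0,0.001,0,0,0],[1,0.046,0,0.001,0,0,0],[-1,0.046,0,0.001,0,0,0],[-1,0.046,0,0.001,0,0,0],[-1,0.046,0,0.001,0,0,0],[-1,0.046,0,0.001,0,0,0],[-1,0.046,0,0.001,0,0,0]]}}

```text
clock: 50.05
position: [0.5201, -0.01, 0.026]
ee_rot: [-0.02, 1.569, 0.021]
force: [-0.0, -0.3, 0.3]
width: 0.809
```

```bash
python3 -c "
from plan import *
plan((.519,-.01,.14,1.5),(.653,-.0185,.14,-8),(.653,-.0185,.031,-8))"
```

```text
t 50.05 pos [ 0.5201 -0.01    0.026 ] psi 1.5 tiltz [-1.     0.     0.002] w 0.809 F [-0.  -0.3  0.3]
[-0.1425, 0.0001, -0.0012, -0.0001, 0.0015, -0.0004] rows 2.7 turn rows 0.0
[-0.1422, -0.0149, 0.166, 0.1582, 0.0015, -0.0005] rows 3.2 turn rows 1.3
[-0.006, -0.015, 0.1658, 0.1582, 0.0015, -0.0005] rows 2.6 turn rows 1.3
```

Call:
{"fn": "step_arm", "kwargs": {"rows": [[-1,-0.05,0,-0.001,0,0.001,0],[-1,-0.1,0,-0.001,0,0.001,0],[-1,-0.142,0,-0.001,0,0.001,0],[-1,-0.142,-0.015,0.166,0.158,0.001,0],[-1,-0.142,-0.015,0.166,0.158,0.001,0],[-1,-0.142,-0.015,0.166,0.158,0.001,0],[-1,-0.142,-0.015,0.166,0.158,0.001,0],[-1,-0.142,-0.015,0.166,0.158,0.001,0],[-1,-0.142,-0.015,0.166,0.158,0.001,0],[-1,-0.142,-0.015,0.166,0.158,0.001,0]]}}

```text
clock: 50.88
position: [0.6516, -0.0188, 0.1392]
ee_rot: [0.11, 1.569, -0.11]
force: [-0.6, -0.5, 0.5]
width: 1.0
```

```bash
python3 -c "
from plan import *
from meas import *
plan((.653,-.0185,.031,-8)); snap('wrist','w24');valves('w24')"
```

```text
t 50.88 pos [ 0.6516 -0.0188  0.1392] psi -8.0 tiltz [-1.     0.    -0.001] w 1.0 F [-0.6 -0.5  0.5]
[0.1353, 0.0006, 0.0019, -0.0004, -0.0013, -0.0003] rows 2.6 turn rows 0.0
w24 c [519.9  51.6] s [47.1 42.5] a 0.9 a46 0.9 ztop 0.073 3258
w24 c [652.8 -17.3] s [41.2 46. ] a 81.9 a46 -8.1 ztop 0.078 2899
w24 c [521.6  -9.6] s [47.2 42. ] a 0.5 a46 0.5 ztop 0.072 2599
w24 c [647.1 -58. ] s [ 4.8 45.6] a 83.0 a46 -7.0 ztop 0.057 537
w24 c [643.5 -84.6] s [24.3 45. ] a 82.8 a46 -7.2 ztop 0.079 720
w24 c [ 634.4 -120.2] s [10.  33.5] a 89.9 a46 -0.1 ztop 0.047 204
```

View pics/w24.png

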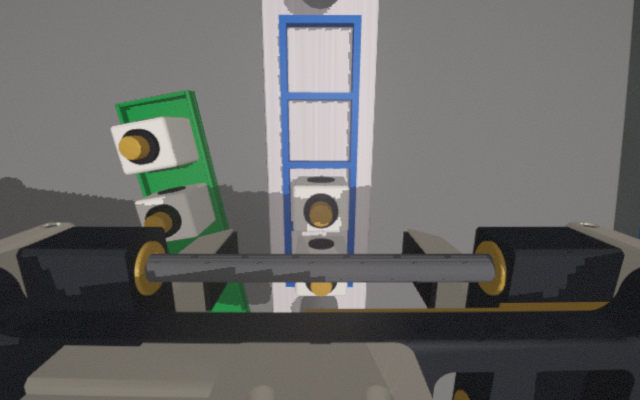

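Two valves stand in the tray; the third is under the gripper as expected.

Call:
{"fn": "step_arm", "kwargs": {"rows": [[-1,0.05,0.0005,0.0015,0,0,0],[-1,0.09,0.0005,0.0015,0,0,0],[-1,0.12,0.0005,0.0015,0,0,0],[-1,0.136,0.0005,0.0015,0,0,0],[1,0.136,0.0005,0.0015,0,0,0],[1,0.136,0.0005,0.0015,0,0,0],[1,0.136,0.0005,0.0015,0,0,0],[1,0.136,0.0005,0.0015,0,0,0],[1,0.136,0.0005,0.0015,0,0,0],[1,0.136,0.0005,0.0015,0,0,0],[1,0.136,0.0005,0.0015,0,0,0],[1,0.136,0.0005,0.0015,0,0,0]]}}

```text
clock: 51.93
position: [0.6541, -0.0182, 0.0312]
ee_rot: [0.11, 1.568, -0.109]
force: [-2.7, 0.7, 5.1]
width: 0.497
```

Call:
{"fn": "step_arm", "kwargs": {"rows": [[1,0,0,0,0,0,0],[1,0,0,0,0,0,0]]}}

```text
clock: 52.1
position: [0.6542, -0.0182, 0.0312]
ee_rot: [0.11, 1.568, -0.109]
force: [-2.3, 0.6, 5.8]
width: 0.496
```

```bash
python3 -c "
from plan import *
plan((.653,-.0185,.13,-8),(.5205,-.072,.12,1.5),(.5205,-.072,.0255,1.5))"
```

```text
t 52.1 pos [ 0.6542 -0.0182  0.0312] psi -8.0 tiltz [-1.     0.001  0.   ] w 0.496 F [-2.3  0.6  5.8]
[-0.1235, -0.0004, -0.0014, 0.0002, 0.0001, -0.0007] rows 2.4 turn rows 0.0
[-0.1111, -0.0897, -0.1561, -0.1581, 0.0002, -0.0007] rows 3.4 turn rows 1.3
[0.007, -0.0898, -0.1561, -0.1581, 0.0002, -0.0007] rows 2.3 turn rows 1.3
```

Call:
{"fn": "step_arm", "kwargs": {"rows": [[1,-0.05,0,0,0,0,0],[1,-0.09,0,0,0,0,0],[1,-0.115,0,0,0,0,0],[1,-0.115,-0.0897,-0.156,-0.158,0,0],[1,-0.115,-0.0897,-0.156,-0.158,0,0],[1,-0.115,-0.0897,-0.156,-0.158,0,0],[1,-0.115,-0.0897,-0.156,-0.158,0,0],[1,-0.115,-0.0897,-0.156,-0.158,0,0],[1,-0.08,-0.0897,-0.156,-0.158,0,0],[1,-0.04,-0.0897,-0.156,-0.158,0,0],[1,-0.04,-0.0897,-0.156,-0.158,0,0],[1,-0.04,-0.0897,-0.156,-0.158,0,0]]}}

```text
clock: 53.1
position: [0.5196, -0.072, 0.0619]
ee_rot: [-0.02, 1.574, 0.02]
force: [0.5, -0.6, -1.3]
width: 0.505
```

```bash
python3 -c "
from plan import *
plan((.5205,-.072,.0255,1.5))"
```

```text
t 53.1 pos [ 0.5196 -0.072   0.0619] psi 1.5 tiltz [-1.     0.    -0.003] w 0.505 F [ 0.5 -0.6 -1.3]
[0.0455, -0.0001, 0.0012, -0.0004, -0.0031, -0.0003] rows 0.9 turn rows 0.0
```

Call:
{"fn": "step_arm", "kwargs": {"rows": [[1,0.02,0,0.001,0,-0.001,0],[1,0.035,0,0.001,0,-0.001,0],[1,0.043,0,0.001,0,-0.001,0],[1,0.046,0,0.001,0,-0.001,0],[1,0.046,0,0.001,0,-0.001,0],[1,0.046,0,0.001,0,-0.001,0],[-1,0.046,0,0.001,0,-0.001,0],[-1,0.046,0,0.001,0,-0.001,0],[-1,0.046,0,0.001,0,-0.001,0],[-1,0.046,0,0.001,0,-0.001,0],[-1,0.046,0,0.001,0,-0.001,0]]}}

```text
clock: 54.02
position: [0.5216, -0.072, 0.0261]
ee_rot: [-0.02, 1.569, 0.021]
force: [-0.1, -0.5, 0.3]
width: 0.816
```

```bash
python3 -c "
from plan import *
plan((.5205,-.072,.14,1.5),(.6445,-.078,.14,-8),(.6445,-.078,.031,-8))"
```

```text
t 54.02 pos [ 0.5216 -0.072   0.0261] psi 1.5 tiltz [-1.     0.     0.002] w 0.816 F [-0.1 -0.5  0.3]
[-0.1423, 0.0001, -0.0011, -0.0001, 0.0016, -0.0004] rows 2.7 turn rows 0.0
[-0.1421, -0.0114, 0.1536, 0.1582, 0.0015, -0.0006] rows 3.0 turn rows 1.3
[-0.0059, -0.0115, 0.1534, 0.1582, 0.0015, -0.0006] rows 2.6 turn rows 1.3
```

Call:
{"fn": "step_arm", "kwargs": {"rows": [[-1,-0.05,0,-0.001,0,0.001,0],[-1,-0.1,0,-0.001,0,0.001,0],[-1,-0.142,0,-0.001,0,0.001,0],[-1,-0.142,-0.0115,0.1535,0.158,0.001,0],[-1,-0.142,-0.0115,0.1535,0.158,0.001,0],[-1,-0.142,-0.0115,0.1535,0.158,0.001,0],[-1,-0.142,-0.0115,0.1535,0.158,0.001,0],[-1,-0.142,-0.0115,0.1535,0.158,0.001,0],[-1,-0.142,-0.0115,0.1535,0.158,0.001,0],[-1,-0.142,-0.0115,0.1535,0.158,0.001,0]]}}

```text
clock: 54.85
position: [0.643, -0.0784, 0.1395]
ee_rot: [0.111, 1.569, -0.11]
force: [-0.3, 0.7, -0.4]
width: 0.999
```

```bash
python3 -c "
from plan import *
from meas import *
plan((.6445,-.078,.031,-8)); snap('wrist','w25');valves('w25')"
```

```text
t 54.85 pos [ 0.643  -0.0784  0.1395] psi -8.0 tiltz [-1.     0.001 -0.001] w 0.999 F [-0.3  0.7 -0.4]
[0.1356, 0.0006, 0.0019, -0.0006, -0.001, -0.0006] rows 2.6 turn rows 0.0
w25 c [520.   50.6] s [46.8 41.5] a 0.8 a46 0.8 ztop 0.072 4039
w25 c [521.9 -10.4] s [46.9 42.6] a 2.1 a46 2.1 ztop 0.073 3225
w25 c [644.8 -76.2] s [40.7 45.9] a 81.6 a46 -8.4 ztop 0.078 2867
w25 c [523.3 -71.7] s [46.8 42. ] a 2.3 a46 2.3 ztop 0.072 2703
w25 c [ 637.3 -120.3] s [10.7 33.5] a 79.4 a46 -10.6 ztop 0.058 301
w25 c [ 633.8 -140.7] s [19.6 37.8] a 81.4 a46 -8.6 ztop 0.081 698
```

View pics/w25.png

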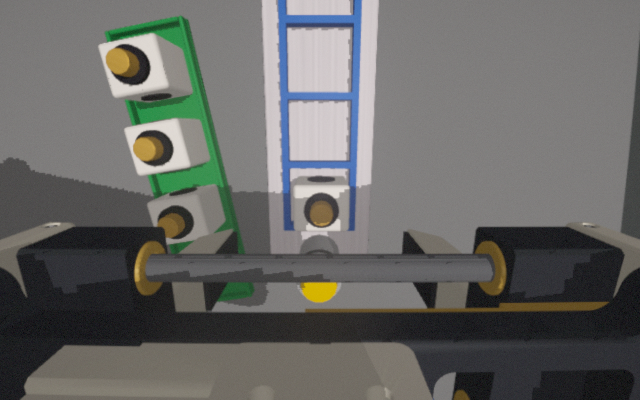

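Call:
{"fn": "step_arm", "kwargs": {"rows": [[-1,0.05,0.0015,0.0015,0,0,0],[-1,0.09,0.0015,0.0015,0,0,0],[-1,0.12,0.0015,0.0015,0,0,0],[-1,0.136,0.0015,0.0015,0,0,0],[1,0.136,0.0015,0.0015,0,0,0],[1,0.136,0.0015,0.0015,0,0,0],[1,0.136,0.0015,0.0015,0,0,0],[1,0.136,0.0015,0.0015,0,0,0],[1,0.136,0.0015,0.0015,0,0,0],[1,0.136,0.0015,0.0015,0,0,0],[1,0.136,0.0015,0.0015,0,0,0],[1,0.136,0.0015,0.0015,0,0,0]]}}

```text
clock: 55.9
position: [0.6457, -0.0769, 0.0313]
ee_rot: [0.11, 1.568, -0.109]
force: [-1.4, 0.3, 4.6]
width: 0.499
```

Call:
{"fn": "step_arm", "kwargs": {"rows": [[1,0,0,0,0,0,0],[1,0,0,0,0,0,0]]}}

```text
clock: 56.07
position: [0.6457, -0.077, 0.0313]
ee_rot: [0.11, 1.568, -0.109]
force: [-2.3, 1.9, 5.7]
width: 0.498
```

```bash
python3 -c "
from plan import *
plan((.6445,-.077,.13,-8),(.522,-.133,.12,1.5),(.522,-.133,.0255,1.5))"
```

```text
t 56.07 pos [ 0.6457 -0.077   0.0313] psi -8.0 tiltz [-1.     0.001  0.   ] w 0.498 F [-2.3  1.9  5.7]
[-0.1234, -0.0002, -0.0014, 0.0001, 0.0003, -0.0008] rows 2.4 turn rows 0.0
[-0.111, -0.0908, -0.1433, -0.1582, 0.0004, -0.0008] rows 3.2 turn rows 1.3
[0.0071, -0.0909, -0.1434, -0.1582, 0.0004, -0.0008] rows 2.3 turn rows 1.3
```

Call:
{"fn": "step_arm", "kwargs": {"rows": [[1,-0.05,0,0,0,0,0],[1,-0.09,0,0,0,0,0],[1,-0.115,0,0,0,0,0],[1,-0.115,-0.0908,-0.1433,-0.158,0,0],[1,-0.115,-0.0908,-0.1433,-0.158,0,0],[1,-0.115,-0.0908,-0.1433,-0.158,0,0],[1,-0.115,-0.0908,-0.1433,-0.158,0,0],[1,-0.115,-0.0908,-0.1433,-0.158,0,0],[1,-0.08,-0.0908,-0.1433,-0.158,0,0],[1,-0.04,-0.0908,-0.1433,-0.158,0,0],[1,-0.04,-0.0908,-0.1433,-0.158,0,0],[1,-0.04,-0.0908,-0.1433,-0.158,0,0]]}}

```text
clock: 57.07
position: [0.5213, -0.1326, 0.0619]
ee_rot: [-0.02, 1.574, 0.021]
force: [-0.1, 0.5, -1.0]
width: 0.501
```

```bash
python3 -c "
from plan import *
plan((.522,-.133,.0255,1.5)); snap('wrist','w26')"
```

```text
t 57.07 pos [ 0.5213 -0.1326  0.0619] psi 1.5 tiltz [-1.     0.001 -0.003] w 0.501 F [-0.1  0.5 -1. ]
[0.0455, -0.0006, 0.001, -0.0001, -0.0031, -0.0008] rows 0.9 turn rows 0.0
```

View pics/w26.png

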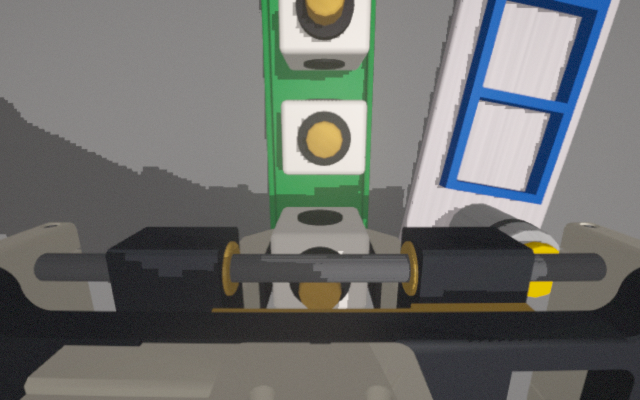

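Call:
{"fn": "step_arm", "kwargs": {"rows": [[1,0.02,0,0.001,0,-0.001,0],[1,0.035,0,0.001,0,-0.001,0],[1,0.043,0,0.001,0,-0.001,0],[1,0.046,0,0.001,0,-0.001,0],[1,0.046,0,0.001,0,-0.001,0],[1,0.046,0,0.001,0,-0.001,0],[-1,0.046,0,0.001,0,-0.001,0],[-1,0.046,0,0.001,0,-0.001,0],[-1,0.046,0,0.001,0,-0.001,0],[-1,0.046,0,0.001,0,-0.001,0],[-1,0.046,0,0.001,0,-0.001,0],[-1,0.046,0,0.001,0,-0.001,0]]}}

```text
clock: 58.12
position: [0.5229, -0.133, 0.0261]
ee_rot: [-0.02, 1.569, 0.021]
force: [-0.4, 0.1, 0.4]
width: 0.885
```

Call:
{"fn": "step_arm", "kwargs": {"rows": [[-1,-0.05,0,0,0,0,0],[-1,-0.1,0,0,0,0,0],[-1,-0.15,0,0,0,0,0],[-1,-0.2,0,0,0,0,0],[-1,-0.25,0,-0.05,0,0,0],[-1,-0.3,0,-0.1,0,0,0],[-1,-0.3,0,-0.15,0,0,0],[-1,-0.3,0,-0.15,0,0,0],[-1,-0.3,0,-0.15,0,0,0]]}}

```text
clock: 58.87
position: [0.3989, -0.1372, 0.267]
ee_rot: [-0.015, 1.568, 0.022]
force: [-0.1, -0.1, -0.8]
width: 1.005
```

```bash
python3 -c "
from plan import *
from meas import *
plan((.3,-.3,.27,1.5)); snap('top','t27');valves('t27');snap('side','s27');fixture('s27');snap('wrist','w27');valves('w27')
im=cv2.imread('pics/t27.png'); cv2.imwrite('pics/t27c.png',cv2.resize(im[120:300,170:510],None,fx=2.35,fy=2.35,interpolation=cv2.INTER_CUBIC))
im=cv2.imread('pics/s27.png'); cv2.imwrite('pics/s27c.png',cv2.resize(im[130:360,210:420],None,fx=2.6,fy=2.6,interpolation=cv2.INTER_CUBIC))"
```

```text
t 58.87 pos [ 0.3989 -0.1372  0.267 ] psi 1.3 tiltz [-1.     0.004  0.003] w 1.005 F [-0.1 -0.1 -0.8]
[-0.0049, -0.2005, -0.1284, -0.0026, 0.0027, -0.004] rows 4.6 turn rows 0.0
t27 c [671.3 158.5] s [31.3 39.7] a 20.3 a46 -69.7 ztop 0.089 76
t27 c [ 632.7 -136.2] s [37.8 38.6] a 88.7 a46 -1.3 ztop 0.085 145
t27 c [516.5  50.2] s [43.9 41.2] a 1.9 a46 1.9 ztop 0.076 191
t27 c [518.2 -12.8] s [43.6 41.7] a 1.3 a46 1.3 ztop 0.075 188
t27 c [520.9 -72.6] s [41.  40.3] a 1.4 a46 1.4 ztop 0.077 185
t27 c [ 522.5 -135.7] s [41.4 40.9] a 0.9 a46 0.9 ztop 0.074 195
t27 c [418.2 292.1] s [177.6  27.7] a 6.6 a46 6.6 ztop 0.076 339
t27 c [ 476.  -274.8] s [50.2 92. ] a 90.0 a46 0.0 ztop 0.057 356
s27 (array([675.5, 156.8]), array([26.7, 22.7]), 83.7, 34) 0.0935
s27 (array([ 573.1, -132.3]), array([ 59.8, 143. ]), 66.2, 67) 0.0795
mid [624.3   12.25] len 306.6994783171305 ang -19.504282840346434
w27 c [518.8  49.8] s [46.9 41.3] a 1.7 a46 1.7 ztop 0.073 1864
w27 c [520.9 -12. ] s [45.9 41.1] a 1.9 a46 1.9 ztop 0.072 1617
w27 c [522.2 -72.4] s [46.6 39.4] a 1.7 a46 1.7 ztop 0.072 1386
w27 c [ 523.4 -132.7] s [46.5 41.1] a 1.4 a46 1.4 ztop 0.072 1310
w27 c [ 631.4 -134.2] s [41.  35.1] a 69.7 a46 69.7 ztop 0.081 1309
w27 c [ 466.7 -286.9] s [119.7  26.5] a 0.3 a46 0.3 ztop 0.057 1370
```

View pics/t27c.png

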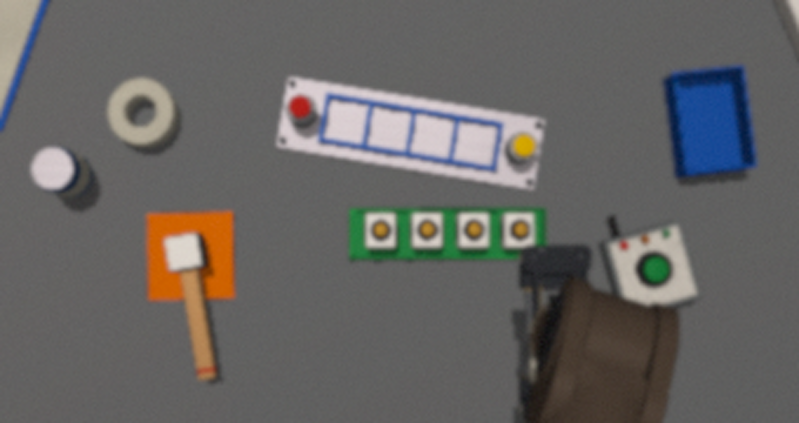

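View pics/s27c.png

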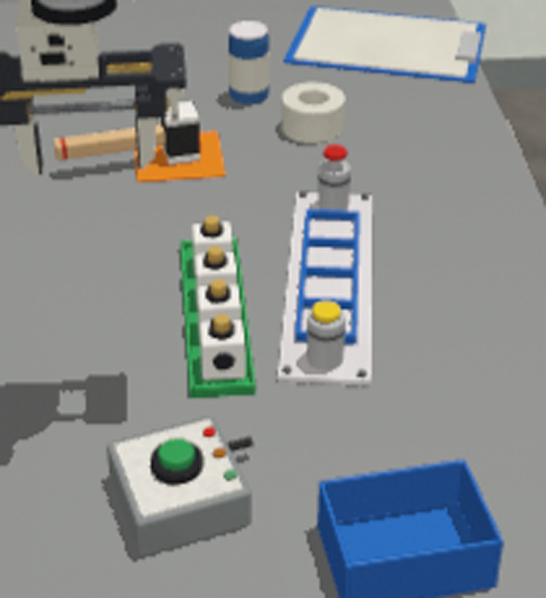

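Call:
{"fn": "step_arm", "kwargs": {"rows": [[-1,0,0,0,0,0,0],[-1,0,0,0,0,0,0],[-1,0,0,0,0,0,0],[-1,0,0,0,0,0,0],[-1,0,0,0,0,0,0],[-1,0,0,0,0,0,0],[-1,0,0,0,0,0,0],[-1,0,0,0,0,0,0],[-1,0,0,0,0,0,0],[-1,0,0,0,0,0,0],[-1,0,0,0,0,0,0],[-1,0,0,0,0,0,0]]}}

```text
clock: 60.02
position: [0.4026, -0.1362, 0.2659]
ee_rot: [-0.02, 1.569, 0.021]
force: [-0.1, 0.4, -0.3]
width: 1.0
```

```bash
python3 -c "
from meas import *
snap('top','t28');valves('t28',box=(.4,.6,-.2,.2)); print(arm.sign_off())"
```

```text
t28 c [516.5  50.2] s [44.1 41.2] a 1.6 a46 1.6 ztop 0.077 190
t28 c [519.6 -12.8] s [41.3 41.8] a 1.3 a46 -88.7 ztop 0.073 184
t28 c [520.9 -72.9] s [41.2 41.1] a 1.2 a46 1.2 ztop 0.074 185
t28 c [ 521.7 -135.7] s [44.2 41.4] a 2.4 a46 2.4 ztop 0.075 181
the job is handed in; nothing more can be done
None
```

The job was handed in at 60 s on the robot's clock, with every step done in the order asked.

- **Loading:** All four valve bodies stood upright in the four pockets.
- **Lock:** I struck the red pin down with the mallet, to about 28 N against its stop. The red cap then read 80 mm and the yellow 93–94 mm.
- **Start:** I pressed the green button to its stop at 61 mm with about 22 N, and it sprang back to 67 mm.
- **Release:** I struck the yellow pin down with the mallet, to about 23 N. The yellow cap then read 79–80 mm and the red 93.5 mm.
- **Unloading:** All four valve bodies went upright into the green tray.

**Last checks:** The pictures show all four valve bodies standing in the tray with tops at about 72 mm, the pockets empty and the mallet upright on its orange pad. The bin, label roll and can look unmoved, and the gripper is clear of everything.

**Deviations and disagreements:**
- The valve body in pocket 1 shifted about 6 mm inside the pocket between two looks. I don't know whether the gripper brushed it or it was the announced knock. It stayed upright in the pocket, and I picked it up from where it then stood.
- The wrist camera reads positions about 2 mm off the top camera in x and y. I used the wrist values for grasping.
- The automatic yellow-cap position in the last two side pictures was spoiled by the brass nozzles. I relied on the cap heights and the pictures instead.

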